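# Close a batch of capsules in the hand capsule filler

## Task

Lay every capsule block lying on the counter flat in the two lanes of the sprung plate in the well of the capsule filler, capsules up, none on top of another, and balanced about the plate's middle; then, holding the tamper square over them, press them down until the plate bottoms out level, hold it there a moment, and put the tamper back flat on the middle of its rubber mat. Then seat the cover level in the rim of the well and turn both turnbuttons fully in over it. Do not knock over any jar.

Things in the scene. Friction and masses are not known exactly. Their poses are not given: they have to be found in the camera images.
- filler: The capsule filler, an aluminium frame fixed to the counter: an open rectangular well with inner size 160 (its x) by 200 (its y) mm, walls 8 mm thick, flat rim 72 mm above the counter. Origin: centre of its underside, on the counter, z up. A block of metal 36 mm wide stands out from the middle of each y end and carries a turnbutton.
- plate (a joint): Travel of the sprung steel plate that forms the floor of the well, m: 0 = up (its top 38 mm above the counter, 34 mm below the rim), 0.016 = bottomed out. It starts at 0 and springs back when let go. It takes about 7 N to start it and 15 N to bottom it, less the weight of what lies on it. It also rocks on its springs (8 N m/rad, up to 0.08 rad either way) if it is pressed off its middle.
- plate_top (a point): Centre of the top face of the sprung plate (150 by 190 mm). Three low guide rails, 7 mm high, run along the plate's x and leave two lanes 58 mm wide, from 14 to 72 mm either side of the middle in y: each lane takes two blocks end to end, long side along the lane. Of this point, the z axis is the plate's normal, its x and y are the filler's while the plate is level.
- button_left (a joint): Turn of the steel turnbutton at the filler's +y end, rad: near 0 = open, bar lying along the filler's -x, clear of the well; 1.57 = turned inward, bar pointing across the rim to the well's middle. Turns anticlockwise seen from above as it grows, range 0 to 1.6, stays where it is left (0.06 N m friction).
- button_right (a joint): The same at the filler's -y end, but it turns clockwise seen from above as it grows.
- button_left_pivot (a point): On the upright pivot axis of the left turnbutton (130 mm from the filler's middle along its +y), at the top of its grip fin, 118 mm above the counter. The fin is 12 mm thick, 40 mm long, 26 mm high, centred on the axis, and stands on the bar (16 mm wide, 10 mm high, reaching 48 mm from the axis, underside 82 mm above the counter, 2 mm over the top of a seated cover). The point's -x axis points along the bar to its tip, so the fin is gripped across its y.
- button_right_pivot (a point): The same for the right turnbutton, 130 mm along the filler's -y.
- mat: Black rubber mat fixed on the counter, 170 (x) by 190 (y) by 4 mm: the tamper's place. Origin: centre of its underside.
- tamper: Flat tamper: grey plate 136 (x) by 160 (y) by 8 mm with a dark wooden grip block on its middle, 26 mm (x) by 60 mm (y), from 8 to 58 mm above the underside. About 0.4 kg. Origin: centre of its underside. The plate passes into the well with 12 mm (x) and 20 mm (y) to spare on each side.
- cover: Loose white cover: plate 178 (x) by 216 (y) by 8 mm, with a shallow step 148 by 188 by 6 mm beneath it that drops into the well (6 mm play each side), and a steel bar grip on top, 24 mm (x) by 80 mm (y), 36 mm high. Origin: centre of the underside of the step; the plate lies 6 to 14 mm above it, the grip 14 to 50 mm. About 0.35 kg. Seated, its origin is 66 mm above the counter.
- block1: Capsule block, one of two to four alike (absent ones read None from the start): white block 66 (x) by 42 (y) by 24 mm over all, with twelve amber capsules standing out of its top. About 70 g. Origin: centre of its underside, z up.
- block2: Capsule block, one of two to four alike (absent ones read None from the start): white block 66 (x) by 42 (y) by 24 mm over all, with twelve amber capsules standing out of its top. About 70 g. Origin: centre of its underside, z up.
- block3: Capsule block, one of two to four alike (absent ones read None from the start): white block 66 (x) by 42 (y) by 24 mm over all, with twelve amber capsules standing out of its top. About 70 g. Origin: centre of its underside, z up.
- block4: Capsule block, one of two to four alike (absent ones read None from the start): white block 66 (x) by 42 (y) by 24 mm over all, with twelve amber capsules standing out of its top. About 70 g. Origin: centre of its underside, z up.
- jar1: Bystander: capped medicine jar, 62 mm across, 105 mm tall, loose on the counter. Origin: centre of its underside.
- jar2: Bystander: capped medicine jar, 62 mm across, 105 mm tall, loose on the counter. Origin: centre of its underside.

How it is judged (in metres and radians):
On the way, in this order (a step that is already met when the one before it is completed fails the run):
1. every capsule block lies flat on the sprung plate in the well (x of block1 in the frame of filler between -0.08 and 0.08 m and y of block1 in the frame of filler between -0.1 and 0.1 m and z of block1 in the frame of filler between 0.015 and 0.045 m and angle between each of block1, block2, block3, block4's own z axis and vertical below 0.12 rad and x of block2 in the frame of filler between -0.08 and 0.08 m and y of block2 in the frame of filler between -0.1 and 0.1 m and z of block2 in the frame of filler between 0.015 and 0.045 m and x of block3 in the frame of filler between -0.08 and 0.08 m and y of block3 in the frame of filler between -0.1 and 0.1 m and z of block3 in the frame of filler between 0.015 and 0.045 m and x of block4 in the frame of filler between -0.08 and 0.08 m and y of block4 in the frame of filler between -0.1 and 0.1 m and z of block4 in the frame of filler between 0.015 and 0.045 m), for 0.3 s.
2. the tamper, held square over the blocks, has bottomed out the plate level (over 14 of 16 mm, plate within 0.05 rad, tamper within 0.08 rad and 30 mm of the middle), the blocks still flat on it (all of step 1 and value of joint plate above 0.014 m and angle between plate_top's own z axis and vertical below 0.05 rad and angle between tamper's own z axis and vertical below 0.08 rad and horizontal distance between tamper and filler below 0.03 m and z of tamper in the frame of filler between 0.04 and 0.052 m), for 0.3 s.
3. the tamper lies flat on its mat again (horizontal distance between tamper and mat below 0.05 m and height (world z) of tamper below 0.012 m and angle between tamper's own z axis and vertical below 0.08 rad), for 0.3 s.
4. the cover is seated level in the rim (x of cover in the frame of filler between -0.01 and 0.01 m and y of cover in the frame of filler between -0.01 and 0.01 m and z of cover in the frame of filler between 0.063 and 0.069 m and angle between cover's own z axis and vertical below 0.03 rad), for 0.3 s.
At the end, for the whole second after the job is handed in: Every block flat on the plate in the well; cover seated in the rim (height within 3 mm, centred within 10 mm, tilt under 0.03 rad); both turnbuttons beyond 1.25 rad; tamper lying flat on its mat, within 50 mm of the mat's middle; all at rest (all of step 1 and all of step 3 and all of step 4 and value of joint each of button_left, button_right above 1.25 rad and linear speed of each of tamper, cover below 0.02 m/s); the robot touches nothing.
It fails at once if a jar is knocked over (angle between any of jar1, jar2's own z axis and vertical above 0.6 rad).
Of block1, block2, block3, block4 only 2 to 4 are there at a start; the rules pass over those that are not, and their reading is None.
At some moment in a run one of block1, block2, block3, block4, cover may be knocked a few centimetres aside while the robot is not near it.
It also fails if it takes over 210 s, if anything falls off the work surface, if the arm or the gripper's body presses on something with over 40 N, if the wrist force passes 120 N, or if a joint passes its speed limit or range.

## Robot

A 7-joint arm with a two-finger parallel gripper is mounted at the origin on the work surface. World frame = base frame: x ahead of the robot, y to its left, z up, the work surface at z = 0. Lengths are in mm, angles in rad, forces in N, time in s.
With the tool pointing down it reaches from about 400 to 875 mm from the base axis. Payload 4.4 kg.
Tool frame: the origin (TCP) lies midway between the tips of the shut fingers; the grasp point (between the pads) lies 19 mm behind it; z points along the fingers, y is the line along which they close (so a half turn about z gives the same grasp; the last joint's range is limited). The gripper opens to 85 mm and grips with 20 to 120 N. Pads are 22 mm wide; open, the fingers measure 114 mm over their backs; the gripper's body (76 mm by 85 mm) begins 54 mm behind the grasp point. The pads swing forward as they close: fully open they stand 13 mm farther back than shut.
Start: joints at [1.196, 0.628, 0.038, 1.517, -0.027, 0.996, -0.02], TCP at [197.573, -619.26, 231.313] pointing down, gripper open.
Joint ranges: [-3.06, 3.06], [-0.37, 2.12], [-1.25, 1.32], [0.18, 2.47], [-1.1, 4.24], [0.23, 1.98], [-2.94, 2.94]. Speed limits (rad/s): [2.57, 2.57, 3.14, 3.14, 3.14, 3.14, 3.14].

## Interface

Orientations are given as [roll, pitch, yaw] about the fixed x, y, z axes, in that order (R = Rz(yaw) Ry(pitch) Rx(roll)).
In Python, from cell import read_state, get_image, finish_job gives the robot as it stands.
- The arm moves only by the tool send_rows, never from a script. Its argument "series" is a list of rows, each an object of numbers: "ax", "ay", "az": the turn, a rotation vector about the tool's x, y, z in rad; "dx", "dy", "dz": the shift along the tool's x, y, z in cm; "hand": the closure, from 0 (fully open) to 1 (shut). In form: [{"ax": .., "ay": .., "az": .., "dx": .., "dy": .., "dz": .., "hand": ..}, ...]. A call has 1 to 10 rows; each row is the pose to reach, as a shift and turn from the pose commanded when the call began, along the tool's axes at that moment; what a row does not reach only later rows make up. A row lasts 1/10 s, in which the tool goes at most 50 mm and 8.59 degrees, less where a joint would pass 70% of its speed; a pose out of reach is approached as far as the arm can. A call with a gripper value outside its range is refused whole. The fingers move at their own pace and stop on an object; the grip force is fixed at half the most. Time passes only in rows, so rows that repeat a pose let the fingers close. It gives the time, the measured TCP pose, the force, the opening and the grip force at its end, in the units of the state.
- read_state(): the state, without advancing time (a new reading comes with each control period).
- get_image(name): name is "scene" or "side" or "wrist"; returns a dict with "pixels" (400x640x3 uint8, red, green, blue), "mtx" (3x3 intrinsics, pixels), "R" (3x3) and "t" (3): a world point X has camera coordinates R X + t. Camera axes: x right, y down, z forward; pixel columns grow to the right and rows downward; lengths in mm; the calibration is good to about 2 mm. A picture is of the moment at which its call begins. There is no depth.
- finish_job(): hands the job in; it is judged then, once.
The state is a dict: "clock": time; "qpos": joint angles; "qd": joint speeds; "tau": joint torques, N m; "eef_pos": TCP position; "tool_rot": TCP orientation; "force": force on the tool from outside, world axes, zero at the start; "torque": the same for the moment, N m; "width": finger opening in mm; "gripper_force": force on a finger pad.
Only numpy, scipy, OpenCV 4.12 (cv2) and the standard library are available. Lean on these libraries where they do the work, as an engineer would, in place of code of your own. Each camera call takes 0.05 s, during which the arm holds its last target. There are 200 camera calls.

## Working session

There is one attempt and no reset: what is moved stays moved. The work goes in short steps, Python scripts to look and compute and a tool call to move; the robot and the scene stay as the last step left them, time stands still between calls to the robot, and variables do not carry over. Pictures are saved under pics/ and viewed, at most 15 in all, crops included, and the job is handed in when it is done.

Besides the shell and the picture viewer there is one more tool, called after ">>>" in YAML: its name, and indented under it one key for each argument. send_rows: Moves the arm, as the interface text tells. Its arguments: {"type":"object","properties":{"series":{"type":"array","items":{"type":"object","properties":{"ax":{"type":"number"},"ay":{"type":"number"},"az":{"type":"number"},"dx":{"type":"number"},"dy":{"type":"number"},"dz":{"type":"number"},"hand":{"type":"number"}}}}},"required":["series"]}

```bash
mkdir -p pics; ls; python3 - <<'E'
from cell import *
import cv2,numpy as np
print(read_state())
for n in ["scene","side"]:
    d=get_image(n); cv2.imwrite(f"pics/{n}0.png",d["pixels"][:,:,::-1]); print(n,d["mtx"],d["R"],d["t"])
E
```

```text
pics
{'clock': 0.0, 'qpos': array([ 1.19622438,  0.62932273,  0.03842349,  1.51837089, -0.02697384,
        0.9962845 , -0.01998691]), 'qd': array([-1.80856127e-04, -3.63840165e-05, -2.95618454e-04,  5.65073854e-04,
        1.44546771e-04,  5.14697522e-04, -4.68903773e-04]), 'tau': array([ 1.12494363e-03, -5.63416529e+01,  1.22611731e+00, -1.93449658e+01,
        1.08547646e-02,  1.05100160e-02, -1.40618798e-05]), 'eef_pos': array([ 197.37015772, -618.65960419,  230.40298767]), 'tool_rot': array([-3.13972503e+00,  3.44972590e-05,  3.08814178e-01]), 'force': array([ 0.65054271,  0.24312718, -0.54532327]), 'torque': array([ 0.02332303,  0.00758079, -0.0468501 ]), 'gripper_force': 0.0, 'width': 85.24586398562136}
scene [[368.50653418   0.         314.26338538]
 [  0.         368.50653418 197.26261145]
 [  0.           0.           1.        ]] [[-0.80788317  0.58931741  0.00545622]
 [ 0.49970153  0.68988019 -0.5237974 ]
 [-0.31244707 -0.42044062 -0.8518254 ]] [ 469.31222595 -238.85085156 1344.14010654]
side [[386.11106923   0.         315.55433659]
 [  0.         386.11106923 203.92033956]
 [  0.           0.           1.        ]] [[-7.51933456e-01 -6.59239014e-01  1.20668116e-05]
 [-3.95091146e-01  4.50629567e-01 -8.00522317e-01]
 [ 5.27730105e-01 -6.01944280e-01 -5.99302945e-01]] [439.93606984 304.95639726 832.52268567]
```

View pics/scene0.png

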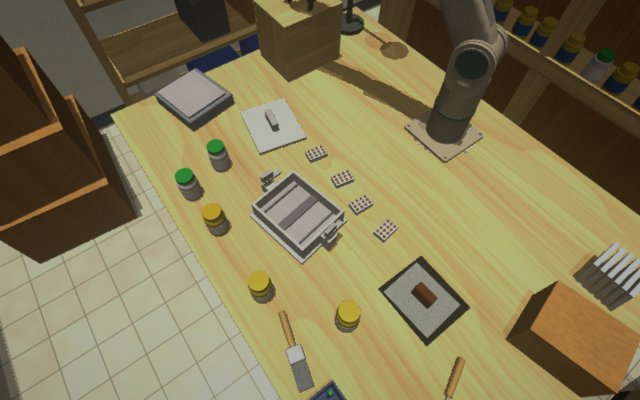

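View pics/side0.png

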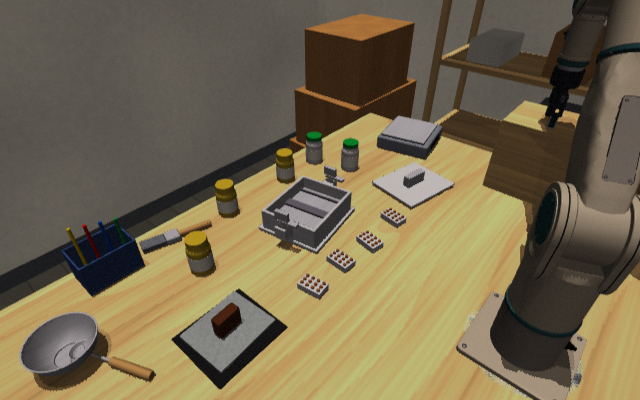

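Scene: four blocks at (316,153), (343,178), (360,204), (385,230); filler centred near (298,215); cover near (272,125); tamper on its mat near (424,297). Side: blocks at (393,217), (370,241), (341,260), (313,286).

```bash
cat > h.py <<'E'
from cell import *
import cv2,numpy as np
from scipy.spatial.transform import Rotation as Ro
def ray(d,uv,z):
    uv=np.atleast_2d(np.array(uv,float)); R,t,K=d["R"],d["t"],d["mtx"]
    v=np.c_[uv,np.ones(len(uv))]@np.linalg.inv(K).T@R
    c=-R.T@t
    return (c+v*((z-c[2])/v[:,2])[:,None])[:,:2]
def proj(d,X):
    X=np.atleast_2d(X)@d["R"].T+d["t"]; p=X@d["mtx"].T; return p[:,:2]/p[:,2:]
def save(d,n,box=None,s=1):
    im=d["pixels"][:,:,::-1]
    if box: im=im[box[1]:box[3],box[0]:box[2]]
    cv2.imwrite("pics/"+n,cv2.resize(im,None,fx=s,fy=s,interpolation=cv2.INTER_CUBIC))
def go(x,y,z,yaw):
    "shift (cm) and turn in tool axes from the current measured pose to TCP target, tool straight down"
    s=read_state(); R=Ro.from_euler('xyz',s["tool_rot"])
    T=Ro.from_euler('xyz',[np.pi,0,yaw])
    d=R.inv().apply(np.array([x,y,z])-s["eef_pos"])/10
    print("d(cm)",d.round(2),"a",(R.inv()*T).as_rotvec().round(3))
E
python3 - <<'E'
from h import *
d=get_image("scene"); e=get_image("side")
def f(a,b,z): print(ray(d,a,z).round(0),ray(e,b,z).round(0))
for a,b in [((316,153),(393,217)),((343,178),(370,241)),((360,204),(341,260)),((385,230),(313,286))]: f(a,b,24)
f((424,291),(227,314),50); f((271,117),(413,175),50)
f((216,148),(350,143),105);f((348,308),(198,240),105);f((213,212),(285,153),105)
save(d,"sc1.png",(235,90,475,350),2.3)
save(e,"si1.png",(160,150,460,385),2.5)
E
```

```text
[[ 445. -177.]] [[ 429. -171.]]
[[434. -42.]] [[420. -39.]]
[[453.  67.]] [[435.  71.]]
[[450. 181.]] [[431. 185.]]
[[500. 385.]] [[504. 384.]]
[[ 491. -385.]] [[ 484. -377.]]
[[ 728. -327.]] [[ 717. -334.]]
[[705. 309.]] [[693. 314.]]
[[ 845. -126.]] [[ 838. -134.]]
```

View pics/sc1.png

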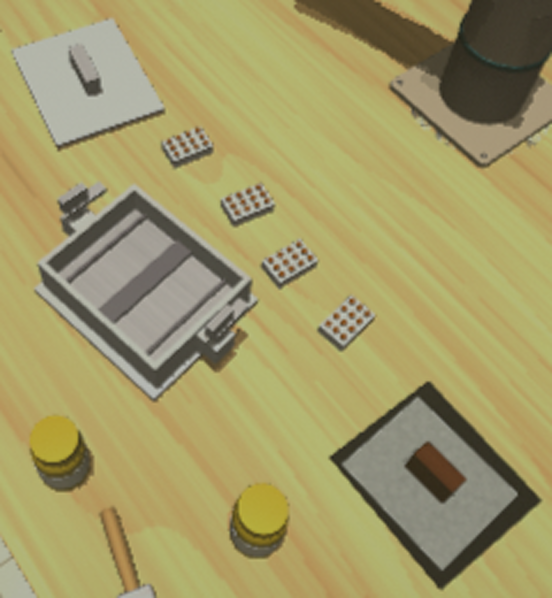

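View pics/si1.png

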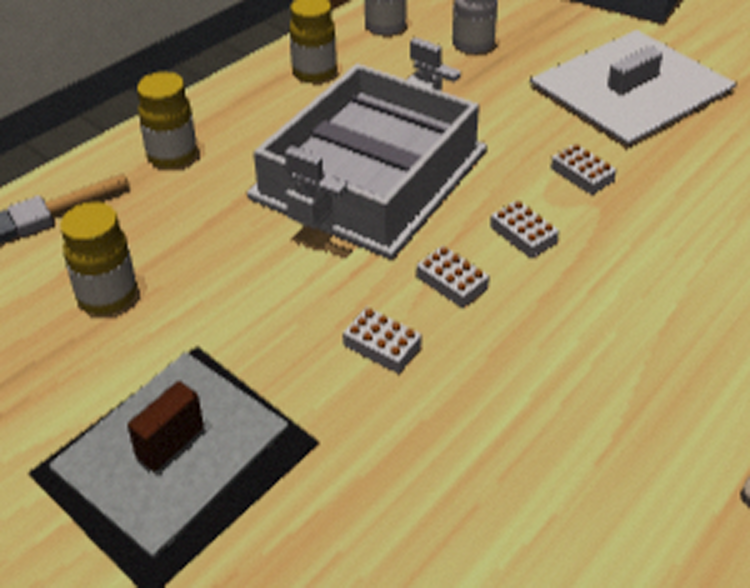

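Crops: four blocks, capsules up; open filler with rim corners clear in both views (scene crop (135,188),(42,265),(250,282),(157,365)); button bars point toward the robot, so filler +x is away from it.

```bash
python3 - <<'E'
from h import *
d=get_image("scene"); e=get_image("side")
def rect(c,z,name):
    for cam,box,s,p in c:
        uv=np.array(p)/s+np.array(box)-0.3
        w=ray(cam,uv,z); (cx,cy),(a,b),ang=cv2.minAreaRect(w.astype(np.float32)); print(name,"c",w.mean(0).round(1),"size",round(a),round(b),"ang",round(ang,1))
S=lambda p:(d,(235,90),2.3,p); T=lambda p:(e,(160,150),2.5,p)
rect([S([(135,188),(40,267),(157,365),(251,283)]),T([(357,68),(255,152),(388,205),(480,105)])],72,"filler")
rect([S([(113,20),(13,50),(60,145),(163,107)]),T([(640,33),(532,85),(628,140),(735,86)])],14,"cover")
rect([S([(430,396),(347,460),(444,570),(520,498)]),T([(196,360),(50,465),(154,554),(288,424)])],12,"tamper")
rect([S([(429,383),(331,458),(441,586),(540,500)]),T([(196,348),(32,472),(158,600),(317,442)])],4,"mat")
for cam,boxs in [(d,[(316,153),(343,178),(360,204),(385,230)]),(e,[(393,217),(370,241),(341,260),(313,286)])]:
    hsv=cv2.cvtColor(cam["pixels"],cv2.COLOR_RGB2HSV)
    wood=(hsv[...,1]<70).astype(np.uint8)
    for b in boxs:
        m=np.zeros_like(wood); cv2.circle(m,b,19,1,-1); m&=wood
        m=cv2.morphologyEx(m,cv2.MORPH_CLOSE,np.ones((5,5)))
        n,l,st,ce=cv2.connectedComponentsWithStats(m); i=1+np.argmax(st[1:,4])
        ys,xs=np.where(l==i); w=ray(cam,np.c_[xs,ys],22)
        (cx,cy),(a,bb),ang=cv2.minAreaRect(w.astype(np.float32)); print("blk",round(cx),round(cy),round(a),round(bb),round(ang,1))
E
```

```text
filler c [633.9 -10.6] size 173 213 ang 10.5
filler c [627.8 -15.8] size 177 215 ang 10.2
cover c [ 488.6 -384.3] size 215 173 ang 78.9
cover c [ 481.7 -385.2] size 222 171 ang 79.3
tamper c [497.4 395.3] size 140 159 ang 1.4
tamper c [497.  389.4] size 134 158 ang 3.3
mat c [494.1 394.6] size 166 186 ang 0.3
mat c [490.1 392.1] size 174 184 ang 0.5
blk 444 -177 52 70 80.6
blk 435 -44 50 71 79.2
blk 451 66 73 47 0.0
blk 448 178 73 42 8.6
blk 431 -175 58 77 80.4
blk 423 -41 56 77 80.0
blk 438 69 54 76 86.2
blk 435 182 74 53 7.6
```

```bash
python3 -c "
from h import *
go(450,-50,350,0)"
```

```text
d(cm) [ 41.35 -46.55 -11.87] a [-0.001  0.     0.309]
```

>>> send_rows:
  series:
    - {"dx": 20,"dy": -23,"dz": -12,"az": 0.3}
    - {"dx": 20,"dy": -23,"dz": -12,"az": 0.3}
    - {"dx": 20,"dy": -23,"dz": -12,"az": 0.3}
    - {"dx": 41.3,"dy": -46.5,"dz": -12,"az": 0.309}
    - {"dx": 41.3,"dy": -46.5,"dz": -12,"az": 0.309}
    - {"dx": 41.3,"dy": -46.5,"dz": -12,"az": 0.309}
    - {"dx": 41.3,"dy": -46.5,"dz": -12,"az": 0.309}
    - {"dx": 41.3,"dy": -46.5,"dz": -12,"az": 0.309}
    - {"dx": 41.3,"dy": -46.5,"dz": -12,"az": 0.309}
    - {"dx": 41.3,"dy": -46.5,"dz": -12,"az": 0.309}

```text
invalid input at $.series[0]: expected keys ax, ay, az, dx, dy, dz, hand
```

>>> send_rows:
  series:
    - {"dz": 0}
    - {"dz": 0}
    - {"dz": 0}
    - {"dz": 0}
    - {"dz": 0}

```text
invalid input at $.series[0]: expected keys ax, ay, az, dx, dy, dz, hand
```

```bash
python3 -c "
from h import *
go(450,-50,350,0)
w=get_image('wrist'); save(w,'w1.png'); print(w['R'],w['t'],-w['R'].T@w['t'],w['mtx'])"
```

```text
d(cm) [ 41.35 -46.55 -11.87] a [-0.001  0.     0.309]
[[ 0.30386064 -0.95271565 -0.00126701]
 [-0.91019429 -0.29069117  0.29503389]
 [-0.28145171 -0.08849596 -0.95548595]] [-647.30236943  -37.72097643  380.60796271] [ 269.47905442 -593.97798618  373.97438678] [[288.88203454   0.         324.83390221]
 [  0.         288.88203454 201.53526555]
 [  0.           0.           1.        ]]
```

View pics/w1.png

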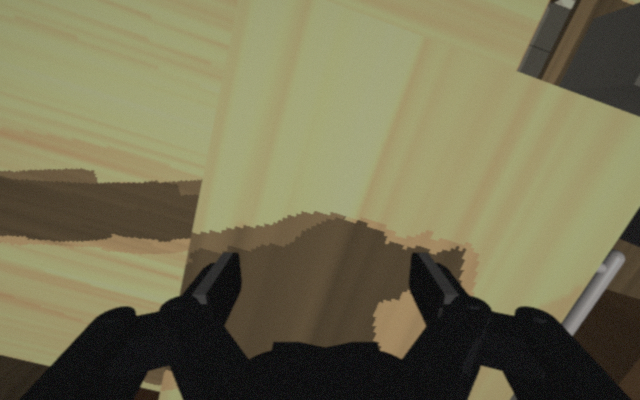

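The wrist view (move refused, all keys needed) shows only counter and the open fingers at rows 250+; image up is tool +x.

>>> send_rows:
  series:
    - {"ax": 0,"ay": 0,"dx": 20,"dy": -23,"dz": -12,"az": 0.3,"hand": 0}
    - {"ax": 0,"ay": 0,"dx": 20,"dy": -23,"dz": -12,"az": 0.3,"hand": 0}
    - {"ax": 0,"ay": 0,"dx": 20,"dy": -23,"dz": -12,"az": 0.3,"hand": 0}
    - {"ax": 0,"ay": 0,"dx": 30,"dy": -35,"dz": -12,"az": 0.309,"hand": 0}
    - {"ax": 0,"ay": 0,"dx": 41.3,"dy": -46.5,"dz": -12,"az": 0.309,"hand": 0}
    - {"ax": 0,"ay": 0,"dx": 41.3,"dy": -46.5,"dz": -12,"az": 0.309,"hand": 0}
    - {"ax": 0,"ay": 0,"dx": 41.3,"dy": -46.5,"dz": -12,"az": 0.309,"hand": 0}
    - {"ax": 0,"ay": 0,"dx": 41.3,"dy": -46.5,"dz": -12,"az": 0.309,"hand": 0}
    - {"ax": 0,"ay": 0,"dx": 41.3,"dy": -46.5,"dz": -12,"az": 0.309,"hand": 0}
    - {"ax": 0,"ay": 0,"dx": 41.3,"dy": -46.5,"dz": -12,"az": 0.309,"hand": 0}

```text
clock: 1.35
eef_pos: [394.5, -172.7, 334.7]
tool_rot: [3.141, -0.001, -0.0]
force: [1.0, -0.4, 0.3]
width: 85.7
gripper_force: 0.0
```

>>> send_rows:
  series:
    - {"ax": 0,"ay": 0,"az": 0,"dx": 0,"dy": 0,"dz": 0,"hand": 0}
    - {"ax": 0,"ay": 0,"az": 0,"dx": 0,"dy": 0,"dz": 0,"hand": 0}
    - {"ax": 0,"ay": 0,"az": 0,"dx": 0,"dy": 0,"dz": 0,"hand": 0}

```text
clock: 1.65
eef_pos: [393.3, -175.6, 334.0]
tool_rot: [3.141, 0.0, -0.002]
force: [-0.3, -0.4, -0.1]
width: 85.1
gripper_force: 0.0
```

```bash
python3 -c "
from h import *
go(450,-50,350,0); print(read_state()['force'])
w=get_image('wrist'); save(w,'w2.png',None,1.25); np.save('w2.npy',w,allow_pickle=True)
print(proj(w,[[440,-176,24],[430,-42,24],[445,67,24],[442,180,24],[631,-13,72]]).round(0))"
```

```text
d(cm) [  5.64 -12.57  -1.61] a [ 0.001  0.    -0.002]
[-0.26547569 -0.43186848 -0.13051103]
[[327. 132.]
 [239. 139.]
 [167. 129.]
 [ 93. 131.]
 [188. -32.]]
```

View pics/w2.png

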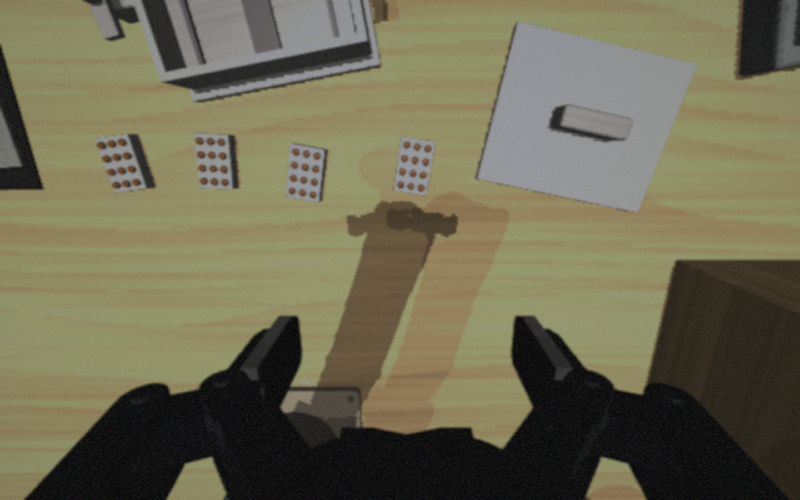

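Wrist view: four blocks with capsule dots at (122,162),(215,161),(307,172),(414,165) (x1.25 scale), cover at (586,118), filler at the top.

```bash
cat >> h.py <<'E'
def dots(d,z=23,lo=(0,100,50),hi=(14,255,200),roi=None):
    "clusters of capsule dots on plane z -> list (x,y,yaw deg of long axis,len,wid,n)"
    hsv=cv2.cvtColor(d["pixels"],cv2.COLOR_RGB2HSV); m=cv2.inRange(hsv,lo,hi)
    if roi is not None: m=cv2.bitwise_and(m,roi)
    n,l,st,ce=cv2.connectedComponentsWithStats(m)
    k=[i for i in range(1,n) if 4<=st[i,4]<400]
    P=ray(d,ce[k],z); out=[]
    if len(P)<2: return out
    from scipy.cluster.hierarchy import fcluster,linkage
    lab=fcluster(linkage(P),24,'distance')
    for c in set(lab):
        Q=P[lab==c].astype(np.float32)
        if len(Q)<6: continue
        (x,y),(a,b),g=cv2.minAreaRect(Q)
        if a<b: a,b,g=b,a,g+90
        out.append((x,y,(g+90)%180-90,a,b,len(Q)))
    return out
E
python3 - <<'E'
from h import *
w=np.load('w2.npy',allow_pickle=True).item()
hsv=cv2.cvtColor(w["pixels"],cv2.COLOR_RGB2HSV)
print(hsv[125:150:2,325:340:3].reshape(-1,3)[:40:3].tolist(), hsv[180,100])
for o in dots(w): print(np.round(o,1))
c=ray(w,np.array([(515,22),(694,66),(637,212),(478,180)])/1.25-.3,14); print(c.round(0),c.mean(0),np.linalg.norm(np.diff(c,axis=0),axis=1))
E
```

```text
[[12, 69, 114], [120, 4, 142], [128, 7, 147], [120, 3, 147], [13, 143, 109], [111, 11, 157], [120, 3, 148], [109, 13, 155], [114, 8, 155], [120, 6, 138], [165, 4, 137], [120, 10, 155], [11, 84, 112], [12, 125, 120]] [ 28  79 149]
[ 438.2 -182.4   -9.9   48.2   26.1   12. ]
[442.3 178.6   7.1  47.9  26.5  12. ]
[430.  -46.9 -10.3  48.3  26.2  12. ]
[444.4  64.1  -3.5  48.4  26.3  12. ]
[[ 596. -295.]
 [ 551. -506.]
 [ 380. -472.]
 [ 421. -264.]] [ 486.79772448 -384.46759056] [215.75760453 174.25310796 212.63676198]
```

>>> send_rows:
  series:
    - {"ax": 0,"ay": 0,"dx": 3.7,"dy": -12.9,"dz": 24,"az": 0.178,"hand": 0}
    - {"ax": 0,"ay": 0,"dx": 3.7,"dy": -12.9,"dz": 24,"az": 0.178,"hand": 0}
    - {"ax": 0,"ay": 0,"dx": 3.7,"dy": -12.9,"dz": 24,"az": 0.178,"hand": 0}
    - {"ax": 0,"ay": 0,"dx": 3.7,"dy": -12.9,"dz": 24,"az": 0.178,"hand": 0}
    - {"ax": 0,"ay": 0,"dx": 3.7,"dy": -12.9,"dz": 24,"az": 0.178,"hand": 0}
    - {"ax": 0,"ay": 0,"dx": 3.7,"dy": -12.9,"dz": 24,"az": 0.178,"hand": 0}
    - {"ax": 0,"ay": 0,"dx": 3.7,"dy": -12.9,"dz": 24,"az": 0.178,"hand": 0}
    - {"ax": 0,"ay": 0,"dx": 3.7,"dy": -12.9,"dz": 24,"az": 0.178,"hand": 0}
    - {"ax": 0,"ay": 0,"dx": 3.7,"dy": -12.9,"dz": 24,"az": 0.178,"hand": 0}
    - {"ax": 0,"ay": 0,"dx": 3.7,"dy": -12.9,"dz": 24,"az": 0.178,"hand": 0}

```text
clock: 2.7
eef_pos: [431.8, -47.0, 95.4]
tool_rot: [3.141, -0.003, -0.181]
force: [-0.3, 1.1, 0.1]
width: 85.4
gripper_force: 0.0
```

```bash
python3 -c "
from h import *
go(430,-46.9,5,-.18); print(read_state()['eef_pos'])
w=get_image('wrist')
for o in dots(w): print(np.round(o,1))"
```

```text
d(cm) [-0.2   0.02  9.04] a [ 0.    -0.003 -0.001]
[431.78587586 -46.96014188  95.40729186]
[ 438.5 -182.3   -9.2   48.    26.2   12. ]
[442.5 178.7   7.7  48.1  26.3  12. ]
[444.8  64.2  -3.2  48.   26.2  12. ]
[430.2 -47.  -10.5  47.9  26.1  12. ]
```

>>> send_rows:
  series:
    - {"ax": 0,"ay": 0,"az": 0,"dx": -0.2,"dy": 0,"dz": 5,"hand": 0}
    - {"ax": 0,"ay": 0,"az": 0,"dx": -0.2,"dy": 0,"dz": 8.5,"hand": 0}
    - {"ax": 0,"ay": 0,"az": 0,"dx": -0.2,"dy": 0,"dz": 9,"hand": 0}
    - {"ax": 0,"ay": 0,"az": 0,"dx": -0.2,"dy": 0,"dz": 9,"hand": 0.2}
    - {"ax": 0,"ay": 0,"az": 0,"dx": -0.2,"dy": 0,"dz": 9,"hand": 1}
    - {"ax": 0,"ay": 0,"az": 0,"dx": -0.2,"dy": 0,"dz": 9,"hand": 1}
    - {"ax": 0,"ay": 0,"az": 0,"dx": -0.2,"dy": 0,"dz": 9,"hand": 1}
    - {"ax": 0,"ay": 0,"az": 0,"dx": -0.2,"dy": 0,"dz": 9,"hand": 1}
    - {"ax": 0,"ay": 0,"az": 0,"dx": -0.2,"dy": 0,"dz": 9,"hand": 1}
    - {"ax": 0,"ay": 0,"az": 0,"dx": -0.2,"dy": 0,"dz": 9,"hand": 1}

```text
clock: 3.75
eef_pos: [429.4, -45.3, 4.6]
tool_rot: [3.141, -0.001, -0.178]
force: [-0.5, -1.1, -0.7]
width: 41.0
gripper_force: 62.0
```

```bash
python3 -c "
from h import *
go(570,-30,200,.18)"
```

```text
d(cm) [ 13.59  -3.99 -19.53] a [ 0.001 -0.001 -0.358]
```

>>> send_rows:
  series:
    - {"ax": 0,"ay": 0,"az": 0,"dx": 0,"dy": 0,"dz": -4,"hand": 1}
    - {"ax": 0,"ay": 0,"az": -0.1,"dx": 0,"dy": 0,"dz": -9,"hand": 1}
    - {"ax": 0,"ay": 0,"az": -0.36,"dx": 2,"dy": 0,"dz": -14,"hand": 1}
    - {"ax": 0,"ay": 0,"az": -0.36,"dx": 10,"dy": -4,"dz": -20,"hand": 1}
    - {"ax": 0,"ay": 0,"az": -0.36,"dx": 10,"dy": -4,"dz": -20,"hand": 1}
    - {"ax": 0,"ay": 0,"az": -0.36,"dx": 12.6,"dy": -4,"dz": -20,"hand": 1}
    - {"ax": 0,"ay": 0,"az": -0.36,"dx": 12.6,"dy": -4,"dz": -20,"hand": 1}
    - {"ax": 0,"ay": 0,"az": -0.36,"dx": 12.6,"dy": -4,"dz": -20,"hand": 1}
    - {"ax": 0,"ay": 0,"az": -0.36,"dx": 12.6,"dy": -4,"dz": -20,"hand": 1}
    - {"ax": 0,"ay": 0,"az": -0.36,"dx": 12.6,"dy": -4,"dz": -20,"hand": 1}

```text
clock: 4.75
eef_pos: [558.6, -28.3, 203.5]
tool_rot: [3.141, 0.002, 0.183]
force: [-1.0, -0.4, -0.1]
width: 40.6
gripper_force: 62.2
```

```bash
python3 -c "
from h import *
print(read_state()['eef_pos'])
w=get_image('wrist'); save(w,'w3.png',None,1.25); np.save('w3.npy',w,allow_pickle=True)"
```

```text
[558.58164379 -28.33596146 203.45080154]
```

View pics/w3.png

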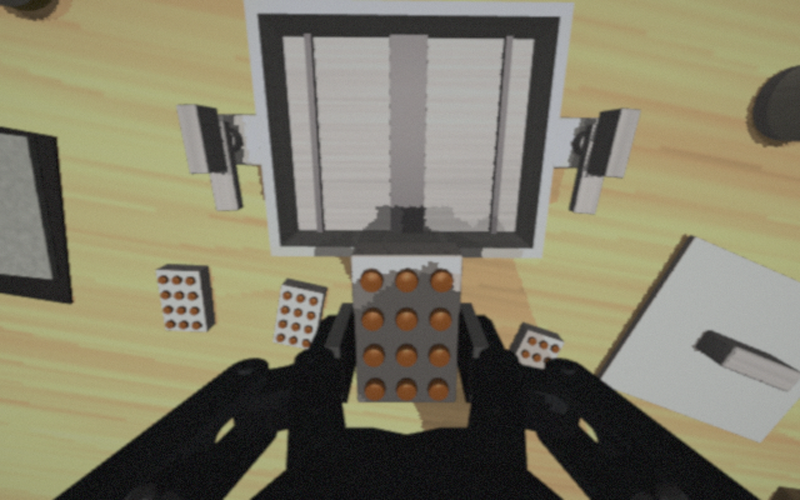

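Wrist view: well's inner rim corners at (258,14),(561,17),(535,248),(280,246) (x1.25), fins at about (200,140) and (615,140); the block is held square, its capsules at (372..441, 280..390).

```bash
python3 - <<'E'
from h import *
w=np.load('w3.npy',allow_pickle=True).item()
for p,z in [([(258,14),(561,17),(535,248),(280,246)],72),([(245,0),(572,3),(541,257),(273,255)],72),([(283,36),(533,38),(518,233),(295,232)],38),([(391,35),(427,35),(425,231),(391,232)],45)]:
    q=ray(w,np.array(p)/1.25-.3,z); e=q[0]-q[1]; g=q[3]-q[2]
    print(q.mean(0).round(1),np.linalg.norm(q-np.roll(q,-1,0),axis=1).round(0),np.degrees([np.arctan2(-v[0],v[1]) for v in (e,g)]).round(1))
# fin top: block in hand
s=read_state()
for zz in (218,222): 
  for o in dots(w,zz): 
    if o[3]<75 and abs(o[0]-558)<30: print(zz,np.round(o,1))
E
```

```text
[632.1 -13.9] [200. 159. 202. 160.] [10. 10.]
[632.3 -13.4] [214. 175. 214. 175.] [10. 10.]
[631.4 -13.2] [189. 152. 196. 152.] [10.1 10.2]
[632.7 -13.9] [ 26. 148.  29. 149.] [10.5 12.2]
218 [557.5  63.6   7.6  19.1  10.4  12. ]
218 [558.5  18.1  -2.9  19.1  10.6  12. ]
218 [558.2 -26.1  10.5  49.6  26.9  12. ]
222 [559.9  61.2   7.6  18.5  10.   12. ]
222 [557.2  -7.9 -79.5  62.1  48.   24. ]
```

>>> send_rows:
  series:
    - {"ax": 0,"ay": 0,"az": 0.007,"dx": 5,"dy": 2,"dz": 0,"hand": 1}
    - {"ax": 0,"ay": 0,"az": 0.007,"dx": 11.1,"dy": 4.2,"dz": 2,"hand": 1}
    - {"ax": 0,"ay": 0,"az": 0.007,"dx": 11.1,"dy": 4.2,"dz": 6,"hand": 1}
    - {"ax": 0,"ay": 0,"az": 0.007,"dx": 11.1,"dy": 4.2,"dz": 10,"hand": 1}
    - {"ax": 0,"ay": 0,"az": 0.007,"dx": 11.1,"dy": 4.2,"dz": 11,"hand": 1}
    - {"ax": 0,"ay": 0,"az": 0.007,"dx": 11.1,"dy": 4.2,"dz": 11,"hand": 1}
    - {"ax": 0,"ay": 0,"az": 0.007,"dx": 11.1,"dy": 4.2,"dz": 11,"hand": 1}
    - {"ax": 0,"ay": 0,"az": 0.007,"dx": 11.1,"dy": 4.2,"dz": 11,"hand": 1}

```text
clock: 5.6
eef_pos: [678.2, -49.0, 97.0]
tool_rot: [3.141, -0.004, 0.175]
force: [0.0, 0.3, -0.6]
width: 40.3
gripper_force: 62.1
```

```bash
python3 -c "
from h import *
go(675,-50,44,.176)"
```

```text
d(cm) [-0.36  0.04  5.29] a [ 0.001 -0.004 -0.001]
```

>>> send_rows:
  series:
    - {"ax": 0,"ay": -0.004,"az": 0,"dx": -0.3,"dy": 0,"dz": 3,"hand": 1}
    - {"ax": 0,"ay": -0.004,"az": 0,"dx": -0.3,"dy": 0,"dz": 5.2,"hand": 1}
    - {"ax": 0,"ay": -0.004,"az": 0,"dx": -0.3,"dy": 0,"dz": 5.3,"hand": 1}
    - {"ax": 0,"ay": -0.004,"az": 0,"dx": -0.3,"dy": 0,"dz": 5.3,"hand": 1}
    - {"ax": 0,"ay": -0.004,"az": 0,"dx": -0.3,"dy": 0,"dz": 5.3,"hand": 0.4}
    - {"ax": 0,"ay": -0.004,"az": 0,"dx": -0.3,"dy": 0,"dz": 5.3,"hand": 0.4}
    - {"ax": 0,"ay": -0.004,"az": 0,"dx": -0.3,"dy": 0,"dz": 5.3,"hand": 0.4}
    - {"ax": 0,"ay": -0.004,"az": 0,"dx": -0.3,"dy": 0,"dz": 0,"hand": 0.4}
    - {"ax": 0,"ay": -0.004,"az": 0,"dx": -0.3,"dy": 0,"dz": -5,"hand": 0.4}
    - {"ax": 0,"ay": -0.004,"az": 0,"dx": -0.3,"dy": 0,"dz": -8,"hand": 0.2}

```text
clock: 6.6
eef_pos: [675.4, -49.4, 178.2]
tool_rot: [3.141, -0.001, 0.175]
force: [0.8, -0.3, 0.8]
width: 64.1
gripper_force: 0.0
```

```bash
python3 -c "
from h import *
go(438.5,-182.4,95,-.17)
w=get_image('wrist')
for o in dots(w): print(np.round(o,1))
for o in dots(w,61): print(np.round(o,1))"
```

```text
d(cm) [-25.65   8.97   8.31] a [ 0.    -0.001  0.345]
[666.2 -49.8   9.7  54.8  30.2  12. ]
[676.8 -47.8   9.7  47.8  26.3  12. ]
```

>>> send_rows:
  series:
    - {"ax": 0,"ay": 0,"az": 0.1,"dx": -12,"dy": 4,"dz": 0,"hand": 0}
    - {"ax": 0,"ay": 0,"az": 0.3,"dx": -12,"dy": 4,"dz": 0,"hand": 0}
    - {"ax": 0,"ay": 0,"az": 0.345,"dx": -18,"dy": 6,"dz": 0,"hand": 0}
    - {"ax": 0,"ay": 0,"az": 0.345,"dx": -25.6,"dy": 9,"dz": 2,"hand": 0}
    - {"ax": 0,"ay": 0,"az": 0.345,"dx": -25.6,"dy": 9,"dz": 8,"hand": 0}
    - {"ax": 0,"ay": 0,"az": 0.345,"dx": -25.6,"dy": 9,"dz": 8,"hand": 0}
    - {"ax": 0,"ay": 0,"az": 0.345,"dx": -25.6,"dy": 9,"dz": 8,"hand": 0}
    - {"ax": 0,"ay": 0,"az": 0.345,"dx": -25.6,"dy": 9,"dz": 8,"hand": 0}
    - {"ax": 0,"ay": 0,"az": 0.345,"dx": -25.6,"dy": 9,"dz": 8,"hand": 0}
    - {"ax": 0,"ay": 0,"az": 0.345,"dx": -25.6,"dy": 9,"dz": 8,"hand": 0}

```text
clock: 7.65
eef_pos: [439.4, -182.5, 96.1]
tool_rot: [3.141, 0.0, -0.169]
force: [-0.9, 0.9, 0.6]
width: 85.5
gripper_force: 0.0
```

```bash
python3 -c "
from h import *
w=get_image('wrist')
for o in dots(w): print(np.round(o,1))
go(438.5,-182.4,5,-.165)"
```

```text
[ 438.2 -182.6   -9.4   47.7   26.2   12. ]
[444.8  64.4  -3.2  48.2  26.   12. ]
d(cm) [-0.05 -0.01  9.1 ] a [ 0.001  0.001 -0.004]
```

>>> send_rows:
  series:
    - {"ax": 0,"ay": 0,"az": 0,"dx": 0,"dy": 0,"dz": 5,"hand": 0}
    - {"ax": 0,"ay": 0,"az": 0,"dx": 0,"dy": 0,"dz": 9,"hand": 0}
    - {"ax": 0,"ay": 0,"az": 0,"dx": 0,"dy": 0,"dz": 9.1,"hand": 0.2}
    - {"ax": 0,"ay": 0,"az": 0,"dx": 0,"dy": 0,"dz": 9.1,"hand": 1}
    - {"ax": 0,"ay": 0,"az": 0,"dx": 0,"dy": 0,"dz": 9.1,"hand": 1}
    - {"ax": 0,"ay": 0,"az": 0,"dx": 0,"dy": 0,"dz": 9.1,"hand": 1}
    - {"ax": 0,"ay": 0,"az": 0,"dx": 0,"dy": 0,"dz": 9.1,"hand": 1}
    - {"ax": 0,"ay": 0,"az": 0,"dx": 0,"dy": 0,"dz": 6,"hand": 1}
    - {"ax": 0,"ay": 0,"az": 0,"dx": 0,"dy": 0,"dz": 1,"hand": 1}
    - {"ax": 0,"ay": 0,"az": 0,"dx": 0,"dy": 0,"dz": -2,"hand": 1}

```text
clock: 8.7
eef_pos: [438.2, -183.1, 118.7]
tool_rot: [3.14, 0.0, -0.17]
force: [1.2, -1.2, -1.2]
width: 40.8
gripper_force: 61.2
```

```bash
python3 -c "
from h import *
go(604,-62.5,105,.176)"
```

```text
d(cm) [ 14.3  -14.69   1.34] a [ 0.001  0.001 -0.346]
```

>>> send_rows:
  series:
    - {"ax": 0,"ay": 0,"az": -0.14,"dx": 2,"dy": -5,"dz": -2,"hand": 1}
    - {"ax": 0,"ay": 0,"az": -0.28,"dx": 6,"dy": -9,"dz": -2,"hand": 1}
    - {"ax": 0,"ay": 0,"az": -0.346,"dx": 14.3,"dy": -14.7,"dz": -2,"hand": 1}
    - {"ax": 0,"ay": 0,"az": -0.346,"dx": 14.3,"dy": -14.7,"dz": -1,"hand": 1}
    - {"ax": 0,"ay": 0,"az": -0.346,"dx": 14.3,"dy": -14.7,"dz": 1.3,"hand": 1}
    - {"ax": 0,"ay": 0,"az": -0.346,"dx": 14.3,"dy": -14.7,"dz": 1.3,"hand": 1}
    - {"ax": 0,"ay": 0,"az": -0.346,"dx": 14.3,"dy": -14.7,"dz": 1.3,"hand": 1}
    - {"ax": 0,"ay": 0,"az": -0.346,"dx": 14.3,"dy": -14.7,"dz": 1.3,"hand": 1}

```text
clock: 9.5
eef_pos: [602.5, -63.6, 102.6]
tool_rot: [3.141, 0.004, 0.175]
force: [-0.3, 0.1, -0.1]
width: 40.8
gripper_force: 61.2
```

```bash
python3 -c "
from h import *
w=get_image('wrist')
for o in dots(w,61): print(np.round(o,1))
go(604,-62.5,44,.176)"
```

```text
[676.7 -47.8  10.1  47.7  25.8  12. ]
[568.8 -67.2  10.1  70.1  37.9  12. ]
[482.9 139.8   7.9  39.8  21.6  12. ]
d(cm) [ 0.17 -0.1   5.86] a [ 0.001  0.003 -0.001]
```

>>> send_rows:
  series:
    - {"ax": 0,"ay": 0.003,"az": 0,"dx": 0.1,"dy": 0,"dz": 3,"hand": 1}
    - {"ax": 0,"ay": 0.003,"az": 0,"dx": 0.1,"dy": 0,"dz": 5.6,"hand": 1}
    - {"ax": 0,"ay": 0.003,"az": 0,"dx": 0.1,"dy": 0,"dz": 5.8,"hand": 1}
    - {"ax": 0,"ay": 0.003,"az": 0,"dx": 0.1,"dy": 0,"dz": 5.8,"hand": 1}
    - {"ax": 0,"ay": 0.003,"az": 0,"dx": 0.1,"dy": 0,"dz": 5.8,"hand": 0.4}
    - {"ax": 0,"ay": 0.003,"az": 0,"dx": 0.1,"dy": 0,"dz": 5.8,"hand": 0.4}
    - {"ax": 0,"ay": 0.003,"az": 0,"dx": 0.1,"dy": 0,"dz": 5.8,"hand": 0.4}
    - {"ax": 0,"ay": 0.003,"az": 0,"dx": 0.1,"dy": 0,"dz": 1,"hand": 0.4}
    - {"ax": 0,"ay": 0.003,"az": 0,"dx": 0.1,"dy": 0,"dz": -4,"hand": 0.4}
    - {"ax": 0,"ay": 0.003,"az": 0,"dx": 0.1,"dy": 0,"dz": -8,"hand": 0.2}

```text
clock: 10.55
eef_pos: [604.8, -61.6, 184.2]
tool_rot: [-3.141, -0.001, 0.176]
force: [1.1, -0.6, 0.5]
width: 64.5
gripper_force: 0.0
```

```bash
python3 -c "
from h import *
w=get_image('wrist')
for o in dots(w,61): print(np.round(o,1))
for o in dots(w): print(np.round(o,1))
go(444.5,64.2,95,-.056)"
```

```text
[604.3 -60.5  10.2  47.8  26.1  12. ]
[676.5 -47.7  10.   47.8  25.9  12. ]
[472.1 150.5   7.8  42.2  22.9  12. ]
[486.6  56.7 -41.6  36.5  17.9   6. ]
[593.7 -62.6  10.2  54.6  29.9  12. ]
[676.1 -47.9  10.   54.7  29.6  12. ]
[442.6 178.5   7.8  48.2  26.2  12. ]
[459.2  71.4 -41.6  41.7  20.4   6. ]
d(cm) [-14.05 -15.18   9.38] a [ 0.    -0.011  0.232]
```

>>> send_rows:
  series:
    - {"ax": 0,"ay": 0,"az": 0.1,"dx": -3.5,"dy": -3.5,"dz": 0,"hand": 0.2}
    - {"ax": 0,"ay": 0,"az": 0.232,"dx": -7,"dy": -7,"dz": 0,"hand": 0}
    - {"ax": 0,"ay": 0,"az": 0.232,"dx": -14,"dy": -15.2,"dz": 1,"hand": 0}
    - {"ax": 0,"ay": 0,"az": 0.232,"dx": -14,"dy": -15.2,"dz": 4,"hand": 0}
    - {"ax": 0,"ay": 0,"az": 0.232,"dx": -14,"dy": -15.2,"dz": 9,"hand": 0}
    - {"ax": 0,"ay": 0,"az": 0.232,"dx": -14,"dy": -15.2,"dz": 9,"hand": 0}
    - {"ax": 0,"ay": 0,"az": 0.232,"dx": -14,"dy": -15.2,"dz": 9,"hand": 0}
    - {"ax": 0,"ay": 0,"az": 0.232,"dx": -14,"dy": -15.2,"dz": 9,"hand": 0}
    - {"ax": 0,"ay": 0,"az": 0.232,"dx": -14,"dy": -15.2,"dz": 9,"hand": 0}

```text
clock: 11.5
eef_pos: [441.1, 63.0, 92.4]
tool_rot: [-3.141, -0.001, -0.057]
force: [-0.5, 0.4, 0.9]
width: 85.7
gripper_force: 0.0
```

```bash
python3 -c "
from h import *
w=get_image('wrist')
for o in dots(w): print(np.round(o,1))
go(444.8,64.2,5,-.056)"
```

```text
[444.6  64.4  -3.2  47.8  26.1  12. ]
[442.4 178.8   7.7  48.   26.3  12. ]
d(cm) [ 0.35 -0.15  8.74] a [-0.    -0.001 -0.001]
```

>>> send_rows:
  series:
    - {"ax": 0,"ay": 0,"az": 0,"dx": 0.3,"dy": -0.1,"dz": 4,"hand": 0}
    - {"ax": 0,"ay": 0,"az": 0,"dx": 0.3,"dy": -0.1,"dz": 8.6,"hand": 0}
    - {"ax": 0,"ay": 0,"az": 0,"dx": 0.3,"dy": -0.1,"dz": 8.7,"hand": 0.2}
    - {"ax": 0,"ay": 0,"az": 0,"dx": 0.3,"dy": -0.1,"dz": 8.7,"hand": 1}
    - {"ax": 0,"ay": 0,"az": 0,"dx": 0.3,"dy": -0.1,"dz": 8.7,"hand": 1}
    - {"ax": 0,"ay": 0,"az": 0,"dx": 0.3,"dy": -0.1,"dz": 8.7,"hand": 1}
    - {"ax": 0,"ay": 0,"az": 0,"dx": 0.3,"dy": -0.1,"dz": 8.7,"hand": 1}
    - {"ax": 0,"ay": 0,"az": 0,"dx": 0.3,"dy": -0.1,"dz": 6,"hand": 1}
    - {"ax": 0,"ay": 0,"az": 0,"dx": 0.3,"dy": -0.1,"dz": 1,"hand": 1}
    - {"ax": 0,"ay": 0,"az": 0,"dx": 0.3,"dy": -0.1,"dz": -4,"hand": 1}

```text
clock: 12.55
eef_pos: [442.2, 63.8, 134.1]
tool_rot: [-3.141, 0.002, -0.056]
force: [1.9, -0.7, -0.7]
width: 40.7
gripper_force: 61.1
```

```bash
python3 -c "
from h import *
go(660,34.5,105,.176)"
```

```text
d(cm) [21.92  1.71  2.87] a [-0.001  0.002 -0.232]
```

>>> send_rows:
  series:
    - {"ax": 0,"ay": 0,"az": -0.12,"dx": 4,"dy": 1,"dz": 0,"hand": 1}
    - {"ax": 0,"ay": 0,"az": -0.232,"dx": 9,"dy": 1.7,"dz": 0,"hand": 1}
    - {"ax": 0,"ay": 0,"az": -0.232,"dx": 14,"dy": 1.7,"dz": 0,"hand": 1}
    - {"ax": 0,"ay": 0,"az": -0.232,"dx": 18,"dy": 1.7,"dz": 0,"hand": 1}
    - {"ax": 0,"ay": 0,"az": -0.232,"dx": 21.8,"dy": 1.7,"dz": 1,"hand": 1}
    - {"ax": 0,"ay": 0,"az": -0.232,"dx": 21.8,"dy": 1.7,"dz": 2.8,"hand": 1}
    - {"ax": 0,"ay": 0,"az": -0.232,"dx": 21.8,"dy": 1.7,"dz": 2.8,"hand": 1}
    - {"ax": 0,"ay": 0,"az": -0.232,"dx": 21.8,"dy": 1.7,"dz": 2.8,"hand": 1}
    - {"ax": 0,"ay": 0,"az": -0.232,"dx": 21.8,"dy": 1.7,"dz": 2.8,"hand": 1}
    - {"ax": 0,"ay": 0,"az": -0.232,"dx": 21.8,"dy": 1.7,"dz": 2.8,"hand": 1}

```text
clock: 13.55
eef_pos: [659.4, 34.7, 104.6]
tool_rot: [3.141, -0.0, 0.176]
force: [-0.3, -0.3, -1.4]
width: 40.6
gripper_force: 61.1
```

```bash
python3 -c "
from h import *
go(660,34.5,44,.176)"
```

```text
d(cm) [0.05 0.03 6.06] a [ 0. -0.  0.]
```

>>> send_rows:
  series:
    - {"ax": 0,"ay": 0,"az": 0,"dx": 0.1,"dy": 0,"dz": 3,"hand": 1}
    - {"ax": 0,"ay": 0,"az": 0,"dx": 0.1,"dy": 0,"dz": 5.8,"hand": 1}
    - {"ax": 0,"ay": 0,"az": 0,"dx": 0.1,"dy": 0,"dz": 6,"hand": 1}
    - {"ax": 0,"ay": 0,"az": 0,"dx": 0.1,"dy": 0,"dz": 6,"hand": 1}
    - {"ax": 0,"ay": 0,"az": 0,"dx": 0.1,"dy": 0,"dz": 6,"hand": 0.4}
    - {"ax": 0,"ay": 0,"az": 0,"dx": 0.1,"dy": 0,"dz": 6,"hand": 0.4}
    - {"ax": 0,"ay": 0,"az": 0,"dx": 0.1,"dy": 0,"dz": 6,"hand": 0.4}
    - {"ax": 0,"ay": 0,"az": 0,"dx": 0.1,"dy": 0,"dz": 1,"hand": 0.4}
    - {"ax": 0,"ay": 0,"az": 0,"dx": 0.1,"dy": 0,"dz": -4,"hand": 0.4}
    - {"ax": 0,"ay": 0,"az": 0,"dx": 0.1,"dy": 0,"dz": -8,"hand": 0.2}

```text
clock: 14.55
eef_pos: [661.3, 35.4, 186.4]
tool_rot: [-3.141, -0.001, 0.176]
force: [1.7, 0.6, 0.1]
width: 64.3
gripper_force: 0.0
```

```bash
python3 -c "
from h import *
w=get_image('wrist')
for o in dots(w,61): print(np.round(o,1))
w=get_image('scene')
for o in dots(w): print(np.round(o,1))
go(442.4,178.8,95,.134)"
```

```text
[661.1  37.2  10.4  48.   26.1  12. ]
[676.9 -47.6  10.2  47.8  26.   12. ]
[650.9  18.2  11.3  49.4  27.6   9. ]
[666.8 -62.4  48.7  48.5  21.3   6. ]
d(cm) [-19.48 -17.87   9.34] a [-0.001 -0.011  0.042]
```

>>> send_rows:
  series:
    - {"ax": 0,"ay": 0,"az": 0.042,"dx": -4,"dy": -3,"dz": 0,"hand": 0.2}
    - {"ax": 0,"ay": 0,"az": 0.042,"dx": -8,"dy": -6,"dz": 0,"hand": 0}
    - {"ax": 0,"ay": 0,"az": 0.042,"dx": -12,"dy": -10,"dz": 0,"hand": 0}
    - {"ax": 0,"ay": 0,"az": 0.042,"dx": -16,"dy": -14,"dz": 0,"hand": 0}
    - {"ax": 0,"ay": 0,"az": 0.042,"dx": -19.4,"dy": -17.8,"dz": 2,"hand": 0}
    - {"ax": 0,"ay": 0,"az": 0.042,"dx": -19.4,"dy": -17.8,"dz": 6,"hand": 0}
    - {"ax": 0,"ay": 0,"az": 0.042,"dx": -19.4,"dy": -17.8,"dz": 9,"hand": 0}
    - {"ax": 0,"ay": 0,"az": 0.042,"dx": -19.4,"dy": -17.8,"dz": 9,"hand": 0}
    - {"ax": 0,"ay": 0,"az": 0.042,"dx": -19.4,"dy": -17.8,"dz": 9,"hand": 0}
    - {"ax": 0,"ay": 0,"az": 0.042,"dx": -19.4,"dy": -17.8,"dz": 9,"hand": 0}

```text
clock: 15.65
eef_pos: [439.7, 176.4, 94.7]
tool_rot: [-3.141, -0.001, 0.133]
force: [0.5, -0.1, -0.6]
width: 85.3
gripper_force: 0.0
```

```bash
python3 -c "
from h import *
w=get_image('wrist')
for o in dots(w): print(np.round(o,1))
go(442.4,178.8,5,.134)"
```

```text
[442.3 179.    7.8  47.9  26.   12. ]
d(cm) [ 0.28 -0.2   8.97] a [-0.001 -0.002 -0.002]
```

>>> send_rows:
  series:
    - {"ax": 0,"ay": 0,"az": 0,"dx": 0.3,"dy": -0.2,"dz": 5,"hand": 0}
    - {"ax": 0,"ay": 0,"az": 0,"dx": 0.3,"dy": -0.2,"dz": 8.9,"hand": 0}
    - {"ax": 0,"ay": 0,"az": 0,"dx": 0.3,"dy": -0.2,"dz": 9,"hand": 0.2}
    - {"ax": 0,"ay": 0,"az": 0,"dx": 0.3,"dy": -0.2,"dz": 9,"hand": 1}
    - {"ax": 0,"ay": 0,"az": 0,"dx": 0.3,"dy": -0.2,"dz": 9,"hand": 1}
    - {"ax": 0,"ay": 0,"az": 0,"dx": 0.3,"dy": -0.2,"dz": 9,"hand": 1}
    - {"ax": 0,"ay": 0,"az": 0,"dx": 0.3,"dy": -0.2,"dz": 9,"hand": 1}
    - {"ax": 0,"ay": 0,"az": 0,"dx": 0.3,"dy": -0.2,"dz": 6,"hand": 1}
    - {"ax": 0,"ay": 0,"az": 0,"dx": 0.3,"dy": -0.2,"dz": 1,"hand": 1}
    - {"ax": 0,"ay": 0,"az": 0,"dx": 0.3,"dy": -0.2,"dz": -5,"hand": 1}

```text
clock: 16.7
eef_pos: [440.6, 178.3, 136.0]
tool_rot: [-3.141, 0.002, 0.134]
force: [2.0, 0.8, -0.6]
width: 40.5
gripper_force: 61.0
```

```bash
python3 -c "
from h import *
go(589,22,105,.176)"
```

```text
d(cm) [12.62 17.48  3.07] a [-0.     0.002 -0.042]
```

>>> send_rows:
  series:
    - {"ax": 0,"ay": 0,"az": -0.042,"dx": 1,"dy": 4.5,"dz": -1,"hand": 1}
    - {"ax": 0,"ay": 0,"az": -0.042,"dx": 3,"dy": 9,"dz": -1,"hand": 1}
    - {"ax": 0,"ay": 0,"az": -0.042,"dx": 6,"dy": 13,"dz": -1,"hand": 1}
    - {"ax": 0,"ay": 0,"az": -0.042,"dx": 10,"dy": 16,"dz": -1,"hand": 1}
    - {"ax": 0,"ay": 0,"az": -0.042,"dx": 12.6,"dy": 17.5,"dz": 0,"hand": 1}
    - {"ax": 0,"ay": 0,"az": -0.042,"dx": 12.6,"dy": 17.5,"dz": 3,"hand": 1}
    - {"ax": 0,"ay": 0,"az": -0.042,"dx": 12.6,"dy": 17.5,"dz": 3,"hand": 1}
    - {"ax": 0,"ay": 0,"az": -0.042,"dx": 12.6,"dy": 17.5,"dz": 3,"hand": 1}
    - {"ax": 0,"ay": 0,"az": -0.042,"dx": 12.6,"dy": 17.5,"dz": 3,"hand": 1}

```text
clock: 17.6
eef_pos: [589.6, 22.8, 105.3]
tool_rot: [-3.141, -0.001, 0.177]
force: [0.5, -0.5, -0.5]
width: 40.6
gripper_force: 61.0
```

```bash
python3 -c "
from h import *
go(589,22,44,.176)"
```

```text
d(cm) [-0.07  0.07  6.13] a [-0.    -0.001  0.001]
```

>>> send_rows:
  series:
    - {"ax": 0,"ay": 0,"az": 0,"dx": 0,"dy": 0.1,"dz": 3,"hand": 1}
    - {"ax": 0,"ay": 0,"az": 0,"dx": 0,"dy": 0.1,"dz": 5.8,"hand": 1}
    - {"ax": 0,"ay": 0,"az": 0,"dx": 0,"dy": 0.1,"dz": 6.1,"hand": 1}
    - {"ax": 0,"ay": 0,"az": 0,"dx": 0,"dy": 0.1,"dz": 6.1,"hand": 1}
    - {"ax": 0,"ay": 0,"az": 0,"dx": 0,"dy": 0.1,"dz": 6.1,"hand": 0.4}
    - {"ax": 0,"ay": 0,"az": 0,"dx": 0,"dy": 0.1,"dz": 6.1,"hand": 0.4}
    - {"ax": 0,"ay": 0,"az": 0,"dx": 0,"dy": 0.1,"dz": 6.1,"hand": 0.4}
    - {"ax": 0,"ay": 0,"az": 0,"dx": 0,"dy": 0.1,"dz": 1,"hand": 0.4}
    - {"ax": 0,"ay": 0,"az": 0,"dx": 0,"dy": 0.1,"dz": -4,"hand": 0.4}
    - {"ax": 0,"ay": 0,"az": 0,"dx": 0,"dy": 0.1,"dz": -10,"hand": 0.2}

```text
clock: 18.6
eef_pos: [589.3, 21.1, 194.2]
tool_rot: [-3.141, 0.001, 0.176]
force: [1.3, -0.4, 0.4]
width: 64.3
gripper_force: 0.0
```

```bash
python3 -c "
from h import *
w=get_image('wrist'); save(w,'w4.png')
for o in dots(w,61): print(np.round(o,1))
go(440,380,240,0.03)"
```

```text
[604.6 -60.3  10.4  47.9  26.2  12. ]
[676.3 -47.7   9.9  48.1  26.2  12. ]
[589.3  23.8  10.2  47.9  25.9  12. ]
[661.1  37.   10.3  48.   26.   12. ]
d(cm) [ -8.83 -37.84  -3.83] a [-0.001 -0.012  0.146]
```

View pics/w4.png

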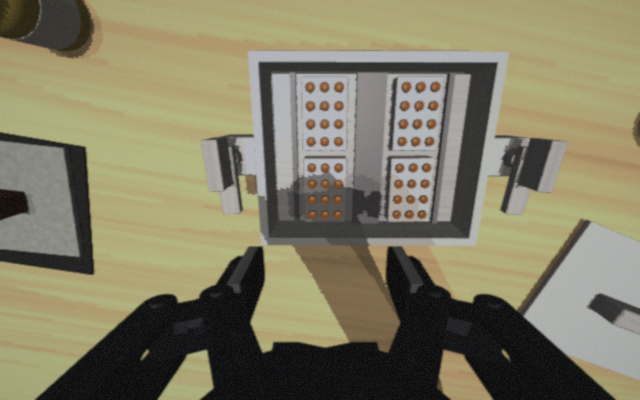

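All four blocks sit flat in the two lanes (capsules at (323,108),(323,190),(419,110),(411,190)). Next the tamper.

>>> send_rows:
  series:
    - {"ax": 0,"ay": 0,"az": 0.07,"dx": -2,"dy": -5,"dz": -3,"hand": 0}
    - {"ax": 0,"ay": 0,"az": 0.146,"dx": -8.8,"dy": -37.8,"dz": -3.8,"hand": 0}
    - {"ax": 0,"ay": 0,"az": 0.146,"dx": -8.8,"dy": -37.8,"dz": -3.8,"hand": 0}
    - {"ax": 0,"ay": 0,"az": 0.146,"dx": -8.8,"dy": -37.8,"dz": -3.8,"hand": 0}
    - {"ax": 0,"ay": 0,"az": 0.146,"dx": -8.8,"dy": -37.8,"dz": -3.8,"hand": 0}
    - {"ax": 0,"ay": 0,"az": 0.146,"dx": -8.8,"dy": -37.8,"dz": -3.8,"hand": 0}
    - {"ax": 0,"ay": 0,"az": 0.146,"dx": -8.8,"dy": -37.8,"dz": -3.8,"hand": 0}
    - {"ax": 0,"ay": 0,"az": 0.146,"dx": -8.8,"dy": -37.8,"dz": -3.8,"hand": 0}
    - {"ax": 0,"ay": 0,"az": 0.146,"dx": -8.8,"dy": -37.8,"dz": -3.8,"hand": 0}
    - {"ax": 0,"ay": 0,"az": 0.146,"dx": -8.8,"dy": -37.8,"dz": -3.8,"hand": 0}

```text
clock: 19.65
eef_pos: [435.9, 378.8, 230.7]
tool_rot: [-3.141, 0.001, 0.033]
force: [0.5, 0.5, 0.4]
width: 85.3
gripper_force: 0.0
```

```bash
python3 -c "
from h import *
w=get_image('wrist'); save(w,'w5.png',None,1.25); np.save('w5.npy',w,allow_pickle=True)"
```

```text
(no output)
```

View pics/w5.png

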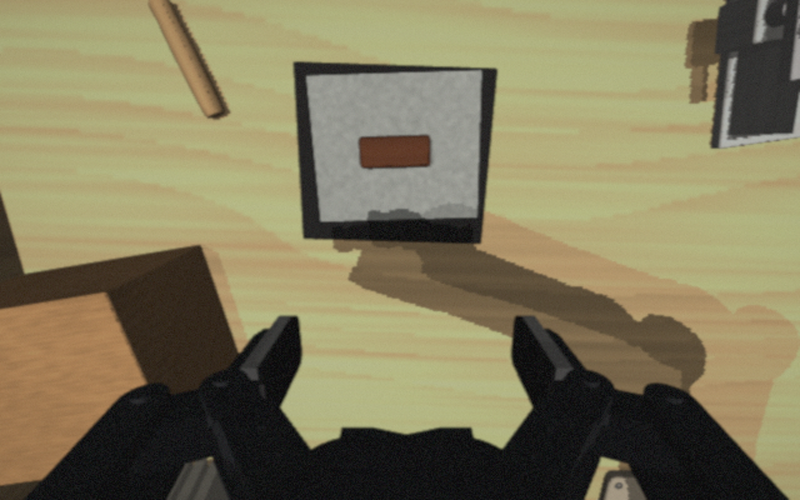

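Wrist view: tamper plate corners (305,75),(480,70),(478,219),(318,222), mat corners (294,62),(497,69),(481,242),(304,238), grip centre (395,151) (x1.25).

```bash
python3 - <<'E'
from h import *
w=np.load('w5.npy',allow_pickle=True).item()
for p,z in [([(305,75),(480,70),(478,219),(318,222)],12),([(294,62),(497,69),(481,242),(304,238)],4),([(359,136),(430,134),(431,166),(360,168)],62)]:
    q=ray(w,np.array(p)/1.25-.3,z); e=q[0]-q[1]; g=q[3]-q[2]
    print(q.mean(0).round(1),np.linalg.norm(q-np.roll(q,-1,0),axis=1).round(0),np.degrees([np.arctan2(-v[0],v[1]) for v in (e,g)]).round(1))
print(read_state()['qpos'])
m=w["pixels"].astype(int); hs=cv2.cvtColor(w["pixels"],cv2.COLOR_RGB2HSV)
k=cv2.inRange(hs,(0,110,40),(12,255,160)); k[:90]=0;k[150:]=0;k[:,:270]=0;k[:,370:]=0
ys,xs=np.where(k); q=ray(w,np.c_[xs,ys],60).astype(np.float32); print(cv2.minAreaRect(q))
E
```

```text
[501.6 394.3] [159. 138. 163. 137.] [3.4 3. ]
[493.7 395.5] [188. 166. 188. 168.] [0.1 0.6]
[502.6 393. ] [58. 26. 60. 26.] [3.4 3.5]
[-0.25243341  0.64319885 -0.82906002  1.71125086  0.54119553  1.03324001
 -2.81010865]
((501.9997863769531, 393.6019592285156), (23.85378646850586, 56.42353439331055), 3.71622371673584)
```

>>> send_rows:
  series:
    - {"ax": 0,"ay": 0,"az": -0.15,"dx": 2,"dy": 0,"dz": 2,"hand": 0}
    - {"ax": 0,"ay": 0,"az": -0.3,"dx": 4,"dy": -1,"dz": 4,"hand": 0}
    - {"ax": 0,"ay": 0,"az": -0.45,"dx": 6.7,"dy": -1.3,"dz": 6,"hand": 0}
    - {"ax": 0,"ay": 0,"az": -0.6,"dx": 6.7,"dy": -1.3,"dz": 9,"hand": 0}
    - {"ax": 0,"ay": 0,"az": -0.75,"dx": 6.7,"dy": -1.3,"dz": 9,"hand": 0}
    - {"ax": 0,"ay": 0,"az": -0.9,"dx": 6.7,"dy": -1.3,"dz": 9,"hand": 0}
    - {"ax": 0,"ay": 0,"az": -1.05,"dx": 6.7,"dy": -1.3,"dz": 9,"hand": 0}
    - {"ax": 0,"ay": 0,"az": -1.2,"dx": 6.7,"dy": -1.3,"dz": 9,"hand": 0}
    - {"ax": 0,"ay": 0,"az": -1.35,"dx": 6.7,"dy": -1.3,"dz": 9,"hand": 0}
    - {"ax": 0,"ay": 0,"az": -1.5,"dx": 6.7,"dy": -1.3,"dz": 9,"hand": 0}

```text
clock: 20.7
eef_pos: [505.1, 389.8, 139.9]
tool_rot: [-3.141, 0.002, 1.532]
force: [-0.6, -0.5, -0.3]
width: 85.1
gripper_force: 0.0
```

```bash
python3 - <<'E'
from h import *
go(502,394,22,1.63); print(read_state()['qpos'].round(2))
E
```

```text
d(cm) [ 0.43 -0.32 11.79] a [-0.001  0.002 -0.098]
[-0.14  0.96 -1.09  1.62  0.92  1.15 -1.49]
```

>>> send_rows:
  series:
    - {"ax": 0,"ay": 0,"az": -0.098,"dx": 0.4,"dy": -0.3,"dz": 3,"hand": 0}
    - {"ax": 0,"ay": 0,"az": -0.098,"dx": 0.4,"dy": -0.3,"dz": 7,"hand": 0}
    - {"ax": 0,"ay": 0,"az": -0.098,"dx": 0.4,"dy": -0.3,"dz": 10.5,"hand": 0}
    - {"ax": 0,"ay": 0,"az": -0.098,"dx": 0.4,"dy": -0.3,"dz": 11.7,"hand": 0}
    - {"ax": 0,"ay": 0,"az": -0.098,"dx": 0.4,"dy": -0.3,"dz": 11.7,"hand": 0.3}
    - {"ax": 0,"ay": 0,"az": -0.098,"dx": 0.4,"dy": -0.3,"dz": 11.7,"hand": 0.6}
    - {"ax": 0,"ay": 0,"az": -0.098,"dx": 0.4,"dy": -0.3,"dz": 11.7,"hand": 1}
    - {"ax": 0,"ay": 0,"az": -0.098,"dx": 0.4,"dy": -0.3,"dz": 11.7,"hand": 1}
    - {"ax": 0,"ay": 0,"az": -0.098,"dx": 0.4,"dy": -0.3,"dz": 11.7,"hand": 1}
    - {"ax": 0,"ay": 0,"az": -0.098,"dx": 0.4,"dy": -0.3,"dz": 11.7,"hand": 1}

```text
clock: 21.7
eef_pos: [501.4, 397.5, 25.2]
tool_rot: [3.14, -0.001, 1.628]
force: [0.9, -1.4, 7.1]
width: 25.5
gripper_force: 60.7
```

```bash
python3 - <<'E'
from h import *
s=read_state(); print(s['eef_pos'],s['tool_rot'],s['width'],s['force'],s['torque'],s['qpos'].round(2))
go(632.2,-13.5,170,1.747)
E
```

```text
[501.42766017 397.47798208  25.22199741] [ 3.13998879e+00 -1.28455047e-03  1.62760026e+00] 25.477874543619677 [ 0.91122303 -1.44312431  7.1133757 ] [-0.205046   -0.02846261  0.00428792] [-0.18  1.1  -1.    1.67  1.08  1.02 -1.51]
d(cm) [-41.76  10.75 -14.51] a [ 0.002 -0.001 -0.119]
```

>>> send_rows:
  series:
    - {"ax": 0,"ay": 0,"az": 0,"dx": 0,"dy": 0,"dz": -1,"hand": 1}
    - {"ax": 0,"ay": 0,"az": 0,"dx": 0,"dy": 0,"dz": -3,"hand": 1}
    - {"ax": 0,"ay": 0,"az": 0,"dx": 0,"dy": 0,"dz": -6,"hand": 1}
    - {"ax": 0,"ay": 0,"az": 0,"dx": 0,"dy": 0,"dz": -10,"hand": 1}
    - {"ax": 0,"ay": 0,"az": 0,"dx": 0,"dy": 0,"dz": -14,"hand": 1}
    - {"ax": 0,"ay": 0,"az": 0,"dx": 0,"dy": 0,"dz": -17,"hand": 1}
    - {"ax": 0,"ay": 0,"az": 0,"dx": 0,"dy": 0,"dz": -17,"hand": 1}
    - {"ax": 0,"ay": 0,"az": 0,"dx": 0,"dy": 0,"dz": -17,"hand": 1}

```text
clock: 22.5
eef_pos: [500.5, 396.3, 193.8]
tool_rot: [-3.142, 0.001, 1.628]
force: [-0.5, -0.4, -5.7]
width: 25.4
gripper_force: 59.7
```

```bash
python3 - <<'E'
from h import *
s=read_state(); print(s['eef_pos'],s['tool_rot'],s['width'],s['force'],s['torque'],s['qpos'].round(2))
w=get_image('wrist'); save(w,'w6.png'); np.save('w6.npy',w,allow_pickle=True)
go(632.2,-13.5,190,1.747)
E
```

```text
[500.50043159 396.32139569 193.8085795 ] [-3.14154922e+00  6.99993078e-04  1.62807016e+00] 25.440539373772147 [-0.51184992 -0.4356645  -5.71738837] [-0.0141866  -0.00231132  0.05048552] [-0.13  0.91 -1.14  1.57  0.86  1.24 -1.37]
d(cm) [-41.59  10.83   0.32] a [-0.002  0.002 -0.119]
```

View pics/w6.png

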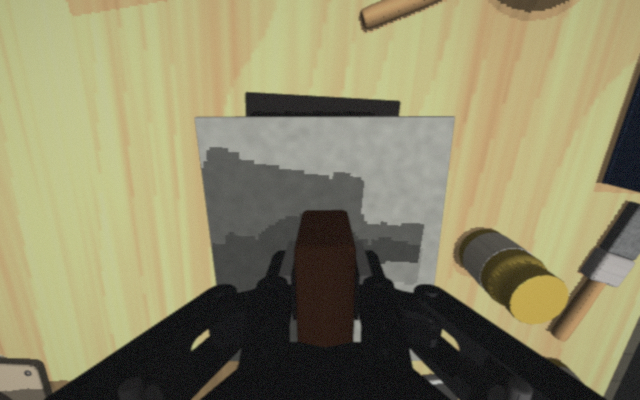

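The tamper hangs level, front edge horizontal from (195,117) to (454,117).

```bash
python3 - <<'E'
from h import *
w=np.load('w6.npy',allow_pickle=True).item()
q=ray(w,[(195,117),(454,117)],180.6); q2=ray(w,[(302,210),(348,210)],230.6); v=q[0]-q[1]
print(q.round(1),np.linalg.norm(v),q2.round(1),np.linalg.norm(q2[0]-q2[1]))
m=q.mean(0); a=np.arctan2(*(v/np.linalg.norm(v))[::-1]); print("mid",m,"edge dir",np.degrees(a))
s=read_state(); x=np.array([np.cos(1.628),np.sin(1.628)]); print("centre-tcp along tool x", (m-s['eef_pos'][:2])@x-80, "lateral",(m-s['eef_pos'][:2])@[x[1],-x[0]])
E
```

```text
[[429.3 467.7]
 [563.4 475.4]] 134.35200144062742 [[489.6 437.2]
 [507.5 438.2]] 17.84536260172802
mid [496.31772805 471.53048748] edge dir -176.7193491613996
centre-tcp along tool x -3.9429050255300098 lateral 0.4046790294388381
```

>>> send_rows:
  series:
    - {"ax": 0,"ay": 0,"az": -0.02,"dx": -3,"dy": 1,"dz": 0,"hand": 1}
    - {"ax": 0,"ay": 0,"az": -0.04,"dx": -7,"dy": 2,"dz": 0,"hand": 1}
    - {"ax": 0,"ay": 0,"az": -0.06,"dx": -11.5,"dy": 3,"dz": 0,"hand": 1}
    - {"ax": 0,"ay": 0,"az": -0.08,"dx": -16,"dy": 4,"dz": 0,"hand": 1}
    - {"ax": 0,"ay": 0,"az": -0.1,"dx": -20.5,"dy": 5,"dz": 0,"hand": 1}
    - {"ax": 0,"ay": 0,"az": -0.119,"dx": -25,"dy": 6.5,"dz": 0,"hand": 1}
    - {"ax": 0,"ay": 0,"az": -0.119,"dx": -29,"dy": 7.5,"dz": 0,"hand": 1}
    - {"ax": 0,"ay": 0,"az": -0.119,"dx": -33,"dy": 8.7,"dz": 0,"hand": 1}
    - {"ax": 0,"ay": 0,"az": -0.119,"dx": -37,"dy": 9.8,"dz": 0,"hand": 1}
    - {"ax": 0,"ay": 0,"az": -0.119,"dx": -40,"dy": 10.5,"dz": 0,"hand": 1}

```text
clock: 23.55
eef_pos: [627.8, -1.0, 190.5]
tool_rot: [-3.136, 0.001, 1.744]
force: [0.6, -0.0, -4.4]
width: 25.5
gripper_force: 59.8
```

>>> send_rows:
  series:
    - {"ax": 0,"ay": 0,"az": 0,"dx": -0.6,"dy": 0.2,"dz": 0,"hand": 1}
    - {"ax": 0,"ay": 0,"az": 0,"dx": -1.1,"dy": 0.3,"dz": 0,"hand": 1}
    - {"ax": 0,"ay": 0,"az": 0,"dx": -1.1,"dy": 0.3,"dz": 2,"hand": 1}
    - {"ax": 0,"ay": 0,"az": 0,"dx": -1.1,"dy": 0.3,"dz": 4,"hand": 1}
    - {"ax": 0,"ay": 0,"az": 0,"dx": -1.1,"dy": 0.3,"dz": 4.5,"hand": 1}
    - {"ax": 0,"ay": 0,"az": 0,"dx": -1.1,"dy": 0.3,"dz": 4.5,"hand": 1}
    - {"ax": 0,"ay": 0,"az": 0,"dx": -1.1,"dy": 0.3,"dz": 4.5,"hand": 1}

```text
clock: 24.25
eef_pos: [633.1, -6.0, 148.3]
tool_rot: [-3.141, -0.001, 1.748]
force: [0.4, -0.4, -4.4]
width: 25.4
gripper_force: 59.8
```

```bash
python3 - <<'E'
from h import *
s=read_state(); print(s['eef_pos'],s['tool_rot'],s['force'],s['qpos'].round(2))
go(631.7,-9.2,105,1.747)
w=get_image('wrist'); save(w,'w7.png'); np.save('w7.npy',w,allow_pickle=True)
E
```

```text
[633.09454247  -5.99549408 148.33357171] [-3.14082371e+00 -6.29374440e-04  1.74801786e+00] [ 0.41791535 -0.35419097 -4.4351684 ] [ 0.56  0.97 -1.15  1.63  0.94  1.19 -0.64]
d(cm) [-0.29 -0.19  4.33] a [-0.001 -0.001  0.001]
```

View pics/w7.png

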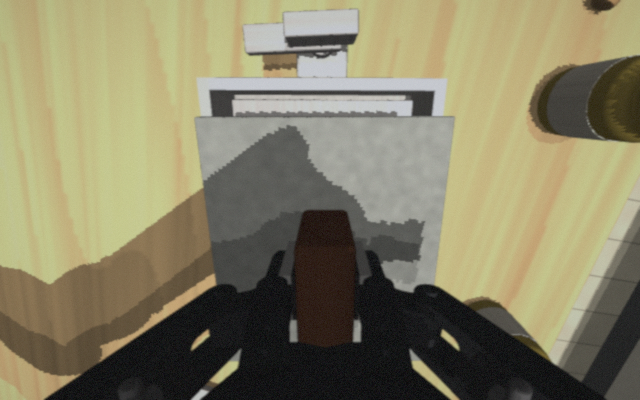

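The tamper is centred over the well, its front edge (196..453,117) parallel to the rim edge (198..446,80).

>>> send_rows:
  series:
    - {"ax": 0,"ay": 0,"az": 0,"dx": -0.3,"dy": -0.2,"dz": 1.5,"hand": 1}
    - {"ax": 0,"ay": 0,"az": 0,"dx": -0.3,"dy": -0.2,"dz": 3,"hand": 1}
    - {"ax": 0,"ay": 0,"az": 0,"dx": -0.3,"dy": -0.2,"dz": 4.5,"hand": 1}
    - {"ax": 0,"ay": 0,"az": 0,"dx": -0.3,"dy": -0.2,"dz": 5.5,"hand": 1}
    - {"ax": 0,"ay": 0,"az": 0,"dx": -0.3,"dy": -0.2,"dz": 6,"hand": 1}
    - {"ax": 0,"ay": 0,"az": 0,"dx": -0.3,"dy": -0.2,"dz": 6.2,"hand": 1}
    - {"ax": 0,"ay": 0,"az": 0,"dx": -0.3,"dy": -0.2,"dz": 6.2,"hand": 1}

```text
clock: 25.0
eef_pos: [631.7, -10.0, 86.3]
tool_rot: [-3.141, -0.0, 1.747]
force: [-0.5, 0.3, -4.2]
width: 25.7
gripper_force: 59.9
```

>>> send_rows:
  series:
    - {"ax": 0,"ay": 0,"az": 0,"dx": 0,"dy": 0,"dz": 0.3,"hand": 1}
    - {"ax": 0,"ay": 0,"az": 0,"dx": 0,"dy": 0,"dz": 0.6,"hand": 1}
    - {"ax": 0,"ay": 0,"az": 0,"dx": 0,"dy": 0,"dz": 0.9,"hand": 1}
    - {"ax": 0,"ay": 0,"az": 0,"dx": 0,"dy": 0,"dz": 1.2,"hand": 1}
    - {"ax": 0,"ay": 0,"az": 0,"dx": 0,"dy": 0,"dz": 1.5,"hand": 1}
    - {"ax": 0,"ay": 0,"az": 0,"dx": 0,"dy": 0,"dz": 1.5,"hand": 1}
    - {"ax": 0,"ay": 0,"az": 0,"dx": 0,"dy": 0,"dz": 1.5,"hand": 1}

```text
clock: 25.7
eef_pos: [632.2, -9.9, 71.9]
tool_rot: [3.141, -0.0, 1.747]
force: [0.4, 0.9, 4.9]
width: 25.5
gripper_force: 61.2
```

```bash
python3 - <<'E'
from h import *
s=read_state(); print(s['eef_pos'],s['tool_rot'],s['force'],s['torque'])
E
```

```text
[632.21731601  -9.90035593  71.90780843] [ 3.14097424e+00 -3.63111116e-04  1.74677617e+00] [0.41761827 0.91846177 4.94879175] [ 0.14614906 -0.13770377  0.00526317]
```

>>> send_rows:
  series:
    - {"ax": 0,"ay": 0,"az": 0,"dx": 0,"dy": 0,"dz": 0.3,"hand": 1}
    - {"ax": 0,"ay": 0,"az": 0,"dx": 0,"dy": 0,"dz": 0.6,"hand": 1}
    - {"ax": 0,"ay": 0,"az": 0,"dx": 0,"dy": 0,"dz": 0.8,"hand": 1}
    - {"ax": 0,"ay": 0,"az": 0,"dx": 0,"dy": 0,"dz": 1.0,"hand": 1}
    - {"ax": 0,"ay": 0,"az": 0,"dx": 0,"dy": 0,"dz": 1.0,"hand": 1}
    - {"ax": 0,"ay": 0,"az": 0,"dx": 0,"dy": 0,"dz": 1.0,"hand": 1}

```text
clock: 26.3
eef_pos: [632.3, -9.6, 66.8]
tool_rot: [3.14, 0.002, 1.747]
force: [-8.0, -1.9, 34.7]
width: 25.2
gripper_force: 65.0
```

```bash
python3 - <<'E'
from h import *
s=read_state(); print(s['eef_pos'],s['tool_rot'],s['force'],s['torque'])
E
```

```text
[632.34480569  -9.59852711  66.8120932 ] [3.13978710e+00 1.96680850e-03 1.74683943e+00] [-8.0263329  -1.94795315 34.69294978] [-1.04329506  2.1172979   0.03839771]
```

>>> send_rows:
  series:
    - {"ax": 0,"ay": 0,"az": 0,"dx": 0,"dy": 0,"dz": -0.2,"hand": 1}
    - {"ax": 0,"ay": 0,"az": 0,"dx": 0,"dy": 0,"dz": -0.3,"hand": 1}
    - {"ax": 0,"ay": 0,"az": 0,"dx": 0,"dy": 0,"dz": -0.3,"hand": 1}
    - {"ax": 0,"ay": 0,"az": 0,"dx": 0,"dy": 0,"dz": -0.3,"hand": 1}
    - {"ax": 0,"ay": 0,"az": 0,"dx": 0,"dy": 0,"dz": -0.3,"hand": 1}
    - {"ax": 0,"ay": 0,"az": 0,"dx": 0,"dy": 0,"dz": -0.3,"hand": 1}
    - {"ax": 0,"ay": 0,"az": 0,"dx": 0,"dy": 0,"dz": -0.3,"hand": 1}
    - {"ax": 0,"ay": 0,"az": 0,"dx": 0,"dy": 0,"dz": -0.3,"hand": 1}

```text
clock: 27.1
eef_pos: [632.3, -9.7, 67.0]
tool_rot: [3.14, 0.001, 1.747]
force: [-2.4, -1.9, 16.7]
width: 25.5
gripper_force: 62.8
```

```bash
python3 - <<'E'
from h import *
s=read_state(); print(s['eef_pos'],s['tool_rot'],s['force'],s['torque'])
w=get_image('wrist'); save(w,'w8.png')
E
```

```text
[632.30291445  -9.74281683  67.02786698] [3.14034666e+00 6.28654586e-04 1.74686683e+00] [-2.41681929 -1.92982192 16.73025857] [-0.26603587  0.82478237 -0.0030132 ]
```

View pics/w8.png

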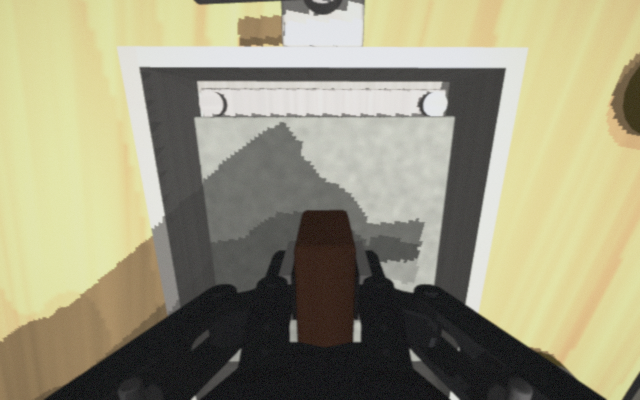

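Tamper is square in the well with equal gaps either side (213 to 166 and 436 to 487), plate bottomed.

>>> send_rows:
  series:
    - {"ax": 0,"ay": 0,"az": 0,"dx": 0,"dy": 0,"dz": -0.4,"hand": 1}
    - {"ax": 0,"ay": 0,"az": 0,"dx": 0,"dy": 0,"dz": -0.9,"hand": 1}
    - {"ax": 0,"ay": 0,"az": 0,"dx": 0,"dy": 0,"dz": -1.4,"hand": 1}
    - {"ax": 0,"ay": 0,"az": 0,"dx": 0,"dy": 0,"dz": -2,"hand": 1}
    - {"ax": 0,"ay": 0,"az": 0,"dx": 0,"dy": 0,"dz": -3,"hand": 1}
    - {"ax": 0,"ay": 0,"az": 0,"dx": 0,"dy": 0,"dz": -5,"hand": 1}
    - {"ax": 0,"ay": 0,"az": 0,"dx": 0,"dy": 0,"dz": -8,"hand": 1}
    - {"ax": 0,"ay": 0,"az": 0,"dx": 0,"dy": 0,"dz": -11,"hand": 1}
    - {"ax": 0,"ay": 0,"az": 0,"dx": 0,"dy": 0,"dz": -12.5,"hand": 1}
    - {"ax": 0,"ay": 0,"az": 0,"dx": 0,"dy": 0,"dz": -12.5,"hand": 1}

```text
clock: 28.15
eef_pos: [632.6, -9.8, 192.0]
tool_rot: [3.139, 0.001, 1.747]
force: [-0.1, -0.1, -4.0]
width: 25.0
gripper_force: 60.1
```

```bash
python3 - <<'E'
from h import *
go(493.7,399.5,190,1.59)
e=get_image('side')
E
```

```text
d(cm) [42.73 -6.52  0.15] a [0.003 0.001 0.157]
```

>>> send_rows:
  series:
    - {"ax": 0,"ay": 0,"az": 0.03,"dx": 3,"dy": -0.5,"dz": 0,"hand": 1}
    - {"ax": 0,"ay": 0,"az": 0.06,"dx": 7,"dy": -1,"dz": 0,"hand": 1}
    - {"ax": 0,"ay": 0,"az": 0.09,"dx": 11.5,"dy": -1.8,"dz": 0,"hand": 1}
    - {"ax": 0,"ay": 0,"az": 0.12,"dx": 16,"dy": -2.4,"dz": 0,"hand": 1}
    - {"ax": 0,"ay": 0,"az": 0.157,"dx": 20.5,"dy": -3.1,"dz": 0,"hand": 1}
    - {"ax": 0,"ay": 0,"az": 0.157,"dx": 25,"dy": -3.8,"dz": 0,"hand": 1}
    - {"ax": 0,"ay": 0,"az": 0.157,"dx": 29.5,"dy": -4.5,"dz": 0,"hand": 1}
    - {"ax": 0,"ay": 0,"az": 0.157,"dx": 34,"dy": -5.2,"dz": 0,"hand": 1}
    - {"ax": 0,"ay": 0,"az": 0.157,"dx": 38.5,"dy": -5.9,"dz": 0,"hand": 1}
    - {"ax": 0,"ay": 0,"az": 0.157,"dx": 42.7,"dy": -6.5,"dz": 0,"hand": 1}

```text
clock: 29.2
eef_pos: [491.3, 399.5, 187.2]
tool_rot: [-3.138, 0.003, 1.591]
force: [1.0, -0.1, -4.5]
width: 25.0
gripper_force: 59.9
```

>>> send_rows:
  series:
    - {"ax": 0,"ay": 0,"az": 0,"dx": 0,"dy": 0,"dz": 2,"hand": 1}
    - {"ax": 0,"ay": 0,"az": 0,"dx": 0,"dy": 0,"dz": 6,"hand": 1}
    - {"ax": 0,"ay": 0,"az": 0,"dx": 0,"dy": 0,"dz": 10,"hand": 1}
    - {"ax": 0,"ay": 0,"az": 0,"dx": 0,"dy": 0,"dz": 13,"hand": 1}
    - {"ax": 0,"ay": 0,"az": 0,"dx": 0,"dy": 0,"dz": 14,"hand": 1}
    - {"ax": 0,"ay": 0,"az": 0,"dx": 0,"dy": 0,"dz": 14,"hand": 1}
    - {"ax": 0,"ay": 0,"az": 0,"dx": 0,"dy": 0,"dz": 14,"hand": 1}

```text
clock: 29.9
eef_pos: [492.9, 399.5, 50.2]
tool_rot: [-3.141, -0.001, 1.59]
force: [0.2, 0.2, -3.3]
width: 25.2
gripper_force: 59.9
```

```bash
python3 - <<'E'
from h import *
go(493.7,399.5,25.2,1.59); print(read_state()['eef_pos'],read_state()['force'])
E
```

```text
d(cm) [-0.01  0.08  2.5 ] a [-0.001 -0.001 -0.   ]
[492.92233681 399.52194049  50.22593021] [ 0.18125566  0.15769623 -3.33405435]
```

>>> send_rows:
  series:
    - {"ax": 0,"ay": 0,"az": 0,"dx": 0,"dy": 0,"dz": 1.2,"hand": 1}
    - {"ax": 0,"ay": 0,"az": 0,"dx": 0,"dy": 0,"dz": 2.2,"hand": 1}
    - {"ax": 0,"ay": 0,"az": 0,"dx": 0,"dy": 0,"dz": 2.5,"hand": 1}
    - {"ax": 0,"ay": 0,"az": 0,"dx": 0,"dy": 0,"dz": 2.6,"hand": 1}
    - {"ax": 0,"ay": 0,"az": 0,"dx": 0,"dy": 0,"dz": 2.6,"hand": 1}
    - {"ax": 0,"ay": 0,"az": 0,"dx": 0,"dy": 0,"dz": 2.6,"hand": 0}
    - {"ax": 0,"ay": 0,"az": 0,"dx": 0,"dy": 0,"dz": 2.6,"hand": 0}
    - {"ax": 0,"ay": 0,"az": 0,"dx": 0,"dy": 0,"dz": 2.6,"hand": 0}
    - {"ax": 0,"ay": 0,"az": 0,"dx": 0,"dy": 0,"dz": 2.6,"hand": 0}

```text
clock: 30.8
eef_pos: [492.8, 398.9, 23.3]
tool_rot: [-3.141, -0.0, 1.59]
force: [0.4, 0.2, 0.6]
width: 81.6
gripper_force: 0.0
```

>>> send_rows:
  series:
    - {"ax": 0,"ay": 0,"az": 0,"dx": 0,"dy": 0,"dz": -4,"hand": 0}
    - {"ax": 0,"ay": 0,"az": 0,"dx": 0,"dy": 0,"dz": -9,"hand": 0}
    - {"ax": 0,"ay": 0,"az": 0,"dx": 0,"dy": 0,"dz": -14,"hand": 0}
    - {"ax": 0,"ay": 0,"az": 0,"dx": 0,"dy": 0,"dz": -18,"hand": 0}
    - {"ax": 0,"ay": 0,"az": 0,"dx": 0,"dy": 0,"dz": -20,"hand": 0}
    - {"ax": 0,"ay": 0,"az": 0,"dx": 0,"dy": 0,"dz": -20,"hand": 0}

```text
clock: 31.4
eef_pos: [493.7, 400.7, 227.1]
tool_rot: [3.138, -0.004, 1.59]
force: [-0.3, 0.5, -0.5]
width: 85.3
gripper_force: 0.0
```

```bash
python3 - <<'E'
from h import *
s=read_state(); print(s['eef_pos'],s['qpos'].round(2))
go(490,-330,250,1.36)
w=get_image('scene'); e=get_image('side')
save(w,'s2.png',(230,90,490,360),2.2)
for o in dots(w,61): print(np.round(o,1))
E
```

```text
[493.70075758 400.66219703 227.09382338] [-0.15  0.83 -1.1   1.55  0.77  1.24 -1.36]
d(cm) [-73.04  -1.74  -2.62] a [ 0.003 -0.005  0.23 ]
[-353.1  392.5   89.9   72.3   18.1    6. ]
[679.4 -48.2   6.4  48.6  27.7   8. ]
```

View pics/s2.png

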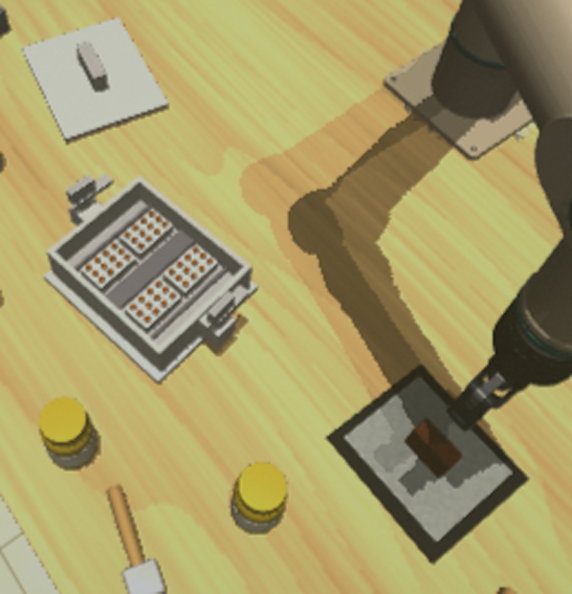

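Tamper lies on its mat at about (432,447 in crop), all four blocks flat in the well; cover centre about (96,78) in the crop. Now to the cover.

>>> send_rows:
  series:
    - {"ax": 0,"ay": 0,"az": 0,"dx": -5,"dy": 0,"dz": -2,"hand": 0}
    - {"ax": 0,"ay": 0,"az": 0.1,"dx": -42,"dy": -2,"dz": -2,"hand": 0}
    - {"ax": 0,"ay": 0,"az": 0.23,"dx": -42,"dy": -2,"dz": -2,"hand": 0}
    - {"ax": 0,"ay": 0,"az": 0.23,"dx": -42,"dy": -2,"dz": -2,"hand": 0}
    - {"ax": 0,"ay": 0,"az": 0.23,"dx": -42,"dy": -2,"dz": -2,"hand": 0}
    - {"ax": 0,"ay": 0,"az": 0.23,"dx": -42,"dy": -2,"dz": -2,"hand": 0}
    - {"ax": 0,"ay": 0,"az": 0.23,"dx": -42,"dy": -2,"dz": -2,"hand": 0}
    - {"ax": 0,"ay": 0,"az": 0.23,"dx": -42,"dy": -2,"dz": -2,"hand": 0}
    - {"ax": 0,"ay": 0,"az": 0.23,"dx": -42,"dy": -2,"dz": -2,"hand": 0}
    - {"ax": 0,"ay": 0,"az": 0.23,"dx": -42,"dy": -2,"dz": -2,"hand": 0}

```text
clock: 32.5
eef_pos: [479.6, -26.8, 241.2]
tool_rot: [-3.136, 0.003, 1.352]
force: [-0.3, 1.1, -0.6]
width: 85.5
gripper_force: 0.0
```

```bash
python3 - <<'E'
from h import *
go(475,-443,250,1.36); print(read_state()['qpos'].round(2))
E
```

```text
d(cm) [-40.73   8.59  -0.8 ] a [-0.005  0.003 -0.008]
[ 0.76  0.62 -1.18  1.94  0.67  1.05 -0.94]
```

>>> send_rows:
  series:
    - {"ax": 0,"ay": 0,"az": 0,"dx": -40.7,"dy": 8.6,"dz": -1,"hand": 0}
    - {"ax": 0,"ay": 0,"az": 0,"dx": -40.7,"dy": 8.6,"dz": -1,"hand": 0}
    - {"ax": 0,"ay": 0,"az": 0,"dx": -40.7,"dy": 8.6,"dz": -1,"hand": 0}
    - {"ax": 0,"ay": 0,"az": 0,"dx": -40.7,"dy": 8.6,"dz": -1,"hand": 0}
    - {"ax": 0,"ay": 0,"az": 0,"dx": -40.7,"dy": 8.6,"dz": -1,"hand": 0}
    - {"ax": 0,"ay": 0,"az": 0,"dx": -40.7,"dy": 8.6,"dz": -1,"hand": 0}
    - {"ax": 0,"ay": 0,"az": 0,"dx": -40.7,"dy": 8.6,"dz": -1,"hand": 0}
    - {"ax": 0,"ay": 0,"az": 0,"dx": -40.7,"dy": 8.6,"dz": -1,"hand": 0}
    - {"ax": 0,"ay": 0,"az": 0,"dx": -40.7,"dy": 8.6,"dz": -1,"hand": 0}
    - {"ax": 0,"ay": 0,"az": 0,"dx": -40.7,"dy": 8.6,"dz": -1,"hand": 0}

```text
clock: 33.5
eef_pos: [479.1, -439.7, 251.0]
tool_rot: [-3.139, -0.001, 1.355]
force: [-1.2, 0.2, -0.2]
width: 85.5
gripper_force: 0.0
```

```bash
cat >> h.py <<'E'
def cover(w,rows=255,z=14,sat=45,val=90):
    "largest pale blob above image row `rows`: quad corners on plane z"
    hs=cv2.cvtColor(w["pixels"],cv2.COLOR_RGB2HSV); m=((hs[...,1]<sat)&(hs[...,2]>val)).astype(np.uint8); m[rows:]=0
    m=cv2.morphologyEx(m,cv2.MORPH_OPEN,np.ones((3,3)))
    cs,_=cv2.findContours(m,cv2.RETR_EXTERNAL,cv2.CHAIN_APPROX_NONE); c=max(cs,key=cv2.contourArea)
    h=cv2.convexHull(c); q=cv2.approxPolyDP(h,6,True)[:,0]
    W=ray(w,q,z); print("quad px",q.tolist(),"\n",W.round(1).tolist(),"sides",np.linalg.norm(W-np.roll(W,-1,0),axis=1).round(0))
    print("rect",cv2.minAreaRect(ray(w,h[:,0],z).astype(np.float32)),"mean",W.mean(0).round(1))
E
python3 - <<'E'
from h import *
s=read_state();print(s['eef_pos'],s['qpos'].round(2))
w=get_image('wrist'); np.save('wc.npy',w,allow_pickle=True)
cover(w,400)
E
```

```text
[ 479.13281183 -439.67073187  251.01317017] [ 1.27  0.85 -1.14  1.47  0.78  1.32 -0.15]
quad px [[398, 37], [388, 210], [262, 211], [247, 39]] 
 [[596.5, -299.1], [552.7, -508.3], [381.3, -472.5], [423.1, -263.1]] sides [214. 175. 213. 177.]
rect ((488.00836181640625, -386.0472717285156), (216.22706604003906, 178.3060760498047), 78.31637573242188) mean [ 488.4 -385.8]
```

>>> send_rows:
  series:
    - {"ax": 0,"ay": 0,"az": -0.012,"dx": 3,"dy": -0.2,"dz": 4,"hand": 0}
    - {"ax": 0,"ay": 0,"az": -0.012,"dx": 5.4,"dy": -0.3,"dz": 8,"hand": 0}
    - {"ax": 0,"ay": 0,"az": -0.012,"dx": 5.4,"dy": -0.3,"dz": 13,"hand": 0}
    - {"ax": 0,"ay": 0,"az": -0.012,"dx": 5.4,"dy": -0.3,"dz": 16,"hand": 0}
    - {"ax": 0,"ay": 0,"az": -0.012,"dx": 5.4,"dy": -0.3,"dz": 16,"hand": 0}
    - {"ax": 0,"ay": 0,"az": -0.012,"dx": 5.4,"dy": -0.3,"dz": 16,"hand": 0}
    - {"ax": 0,"ay": 0,"az": -0.012,"dx": 5.4,"dy": -0.3,"dz": 16,"hand": 0}

```text
clock: 34.25
eef_pos: [489.9, -383.4, 95.8]
tool_rot: [3.139, 0.0, 1.373]
force: [0.0, 0.5, 0.6]
width: 85.2
gripper_force: 0.0
```

```bash
python3 - <<'E'
from h import *
go(488.2,-386,20,1.367)
E
```

```text
d(cm) [-0.28 -0.13  7.58] a [0.003 0.    0.006]
```

>>> send_rows:
  series:
    - {"ax": 0.003,"ay": 0,"az": 0.006,"dx": -0.3,"dy": -0.1,"dz": 3,"hand": 0}
    - {"ax": 0.003,"ay": 0,"az": 0.006,"dx": -0.3,"dy": -0.1,"dz": 6,"hand": 0}
    - {"ax": 0.003,"ay": 0,"az": 0.006,"dx": -0.3,"dy": -0.1,"dz": 7.5,"hand": 0}
    - {"ax": 0.003,"ay": 0,"az": 0.006,"dx": -0.3,"dy": -0.1,"dz": 7.5,"hand": 0.3}
    - {"ax": 0.003,"ay": 0,"az": 0.006,"dx": -0.3,"dy": -0.1,"dz": 7.5,"hand": 0.6}
    - {"ax": 0.003,"ay": 0,"az": 0.006,"dx": -0.3,"dy": -0.1,"dz": 7.5,"hand": 1}
    - {"ax": 0.003,"ay": 0,"az": 0.006,"dx": -0.3,"dy": -0.1,"dz": 7.5,"hand": 1}
    - {"ax": 0.003,"ay": 0,"az": 0.006,"dx": -0.3,"dy": -0.1,"dz": 7.5,"hand": 1}
    - {"ax": 0.003,"ay": 0,"az": 0.006,"dx": -0.3,"dy": -0.1,"dz": 7.5,"hand": 1}

```text
clock: 35.15
eef_pos: [487.6, -387.3, 20.1]
tool_rot: [-3.14, 0.001, 1.366]
force: [-1.2, -0.7, 6.2]
width: 23.1
gripper_force: 61.2
```

```bash
python3 - <<'E'
from h import *
s=read_state(); print(s['eef_pos'],s['tool_rot'],s['width'],s['force'],s['qpos'].round(2))
E
```

```text
[ 487.55641655 -387.27166673   20.09893172] [-3.14032746e+00  1.18520256e-03  1.36573392e+00] 23.144984422063814 [-1.18872228 -0.687863    6.18701876] [ 1.14  1.07 -0.94  1.72  1.06  0.95 -0.45]
```

>>> send_rows:
  series:
    - {"ax": 0,"ay": 0,"az": 0,"dx": 0,"dy": 0,"dz": -1,"hand": 1}
    - {"ax": 0,"ay": 0,"az": 0,"dx": 0,"dy": 0,"dz": -3,"hand": 1}
    - {"ax": 0,"ay": 0,"az": 0,"dx": 0,"dy": 0,"dz": -6,"hand": 1}
    - {"ax": 0,"ay": 0,"az": 0,"dx": 0,"dy": 0,"dz": -10,"hand": 1}
    - {"ax": 0,"ay": 0,"az": 0,"dx": 0,"dy": 0,"dz": -14,"hand": 1}
    - {"ax": 0,"ay": 0,"az": 0,"dx": 0,"dy": 0,"dz": -17,"hand": 1}
    - {"ax": 0,"ay": 0,"az": 0,"dx": 0,"dy": 0,"dz": -17,"hand": 1}
    - {"ax": 0,"ay": 0,"az": 0,"dx": 0,"dy": 0,"dz": -17,"hand": 1}

```text
clock: 35.95
eef_pos: [486.6, -387.0, 189.2]
tool_rot: [-3.138, 0.001, 1.366]
force: [-1.3, -0.1, -5.0]
width: 23.0
gripper_force: 60.0
```

```bash
python3 - <<'E'
from h import *
s=read_state(); print(s['eef_pos'],s['tool_rot'],s['force'],s['torque'])
w=get_image('wrist'); np.save('wc2.npy',w,allow_pickle=True)
cover(w,230,s['eef_pos'][2]-6)
go(632.2,-13.5,190,1.747)
E
```

```text
[ 486.61104068 -386.96515279  189.16047304] [-3.13778115e+00  1.41767407e-03  1.36595837e+00] [-1.33926689 -0.10508976 -5.03596076] [-0.0041737  -0.03409311 -0.02841558]
quad px [[516, 42], [484, 229], [166, 229], [133, 42]] 
 [[594.4, -298.6], [575.9, -389.4], [402.8, -353.7], [421.7, -262.5]] sides [ 93. 177.  93. 176.]
rect ((498.8194274902344, -325.9322204589844), (93.57855987548828, 177.7003173828125), 78.24214172363281) mean [ 498.7 -326. ]
d(cm) [39.54  6.73 -0.29] a [-0.006 -0.    -0.381]
```

>>> send_rows:
  series:
    - {"ax": 0,"ay": 0,"az": -0.04,"dx": 3,"dy": 0.5,"dz": 0,"hand": 1}
    - {"ax": 0,"ay": 0,"az": -0.08,"dx": 7,"dy": 1.2,"dz": 0,"hand": 1}
    - {"ax": 0,"ay": 0,"az": -0.12,"dx": 11,"dy": 1.9,"dz": 0,"hand": 1}
    - {"ax": 0,"ay": 0,"az": -0.17,"dx": 15,"dy": 2.5,"dz": 0,"hand": 1}
    - {"ax": 0,"ay": 0,"az": -0.22,"dx": 19,"dy": 3.2,"dz": 0,"hand": 1}
    - {"ax": 0,"ay": 0,"az": -0.27,"dx": 23,"dy": 3.9,"dz": 0,"hand": 1}
    - {"ax": 0,"ay": 0,"az": -0.31,"dx": 27,"dy": 4.6,"dz": 0,"hand": 1}
    - {"ax": 0,"ay": 0,"az": -0.35,"dx": 31,"dy": 5.3,"dz": 0,"hand": 1}
    - {"ax": 0,"ay": 0,"az": -0.381,"dx": 35,"dy": 6,"dz": 0,"hand": 1}
    - {"ax": 0,"ay": 0,"az": -0.381,"dx": 39.5,"dy": 6.7,"dz": 0,"hand": 1}

```text
clock: 37.0
eef_pos: [632.2, -13.9, 185.5]
tool_rot: [-3.133, -0.001, 1.746]
force: [1.8, 0.1, -3.3]
width: 23.3
gripper_force: 59.9
```

>>> send_rows:
  series:
    - {"ax": 0,"ay": 0,"az": 0,"dx": 0,"dy": 0,"dz": 0,"hand": 1}
    - {"ax": 0,"ay": 0,"az": 0,"dx": 0,"dy": 0,"dz": 1,"hand": 1}
    - {"ax": 0,"ay": 0,"az": 0,"dx": 0,"dy": 0,"dz": 3,"hand": 1}
    - {"ax": 0,"ay": 0,"az": 0,"dx": 0,"dy": 0,"dz": 4,"hand": 1}
    - {"ax": 0,"ay": 0,"az": 0,"dx": 0,"dy": 0,"dz": 4,"hand": 1}
    - {"ax": 0,"ay": 0,"az": 0,"dx": 0,"dy": 0,"dz": 4,"hand": 1}
    - {"ax": 0,"ay": 0,"az": 0,"dx": 0,"dy": 0,"dz": 4,"hand": 1}

```text
clock: 37.7
eef_pos: [633.2, -14.1, 148.6]
tool_rot: [-3.139, -0.001, 1.746]
force: [0.5, 0.4, -2.5]
width: 22.9
gripper_force: 60.0
```

```bash
python3 - <<'E'
from h import *
s=read_state(); print(s['eef_pos'],s['tool_rot'],s['force'])
go(632.2,-13.5,110,1.747)
w=get_image('wrist'); np.save('wc3.npy',w,allow_pickle=True); save(w,'w9.png',None,1.25)
cover(w,230,s['eef_pos'][2]-6)
E
```

```text
[633.24497444 -14.08153312 148.60721269] [-3.13887767e+00 -1.40303866e-03  1.74598745e+00] [ 0.49422628  0.39885646 -2.46594886]
d(cm) [ 0.07 -0.08  3.86] a [-0.003 -0.001 -0.001]
quad px [[516, 42], [484, 229], [166, 229], [133, 42]] 
 [[701.6, 108.3], [718.0, 16.9], [544.0, -14.1], [527.5, 77.6]] sides [ 93. 177.  93. 177.]
rect ((622.6461181640625, 47.97435760498047), (177.61289978027344, 94.6206283569336), 10.113868713378906) mean [622.8  47.2]
```

View pics/w9.png

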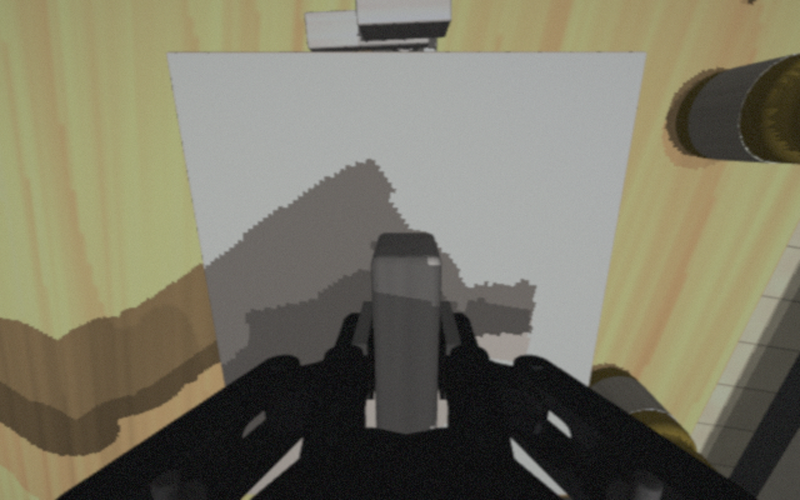

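The cover is held square over the well, hiding it; its front edge is at (170..644,52) and the left fin is just beyond at (400,15).

>>> send_rows:
  series:
    - {"ax": -0.003,"ay": 0,"az": 0,"dx": 0,"dy": -0.1,"dz": 2,"hand": 1}
    - {"ax": -0.003,"ay": 0,"az": 0,"dx": 0,"dy": -0.1,"dz": 4,"hand": 1}
    - {"ax": -0.003,"ay": 0,"az": 0,"dx": 0,"dy": -0.1,"dz": 5,"hand": 1}
    - {"ax": -0.003,"ay": 0,"az": 0,"dx": 0,"dy": -0.1,"dz": 5.4,"hand": 1}
    - {"ax": -0.003,"ay": 0,"az": 0,"dx": 0,"dy": -0.1,"dz": 5.6,"hand": 1}
    - {"ax": -0.003,"ay": 0,"az": 0,"dx": 0,"dy": -0.1,"dz": 5.8,"hand": 1}
    - {"ax": -0.003,"ay": 0,"az": 0,"dx": 0,"dy": -0.1,"dz": 6,"hand": 1}
    - {"ax": -0.003,"ay": 0,"az": 0,"dx": 0,"dy": -0.1,"dz": 6.2,"hand": 1}
    - {"ax": -0.003,"ay": 0,"az": 0,"dx": 0,"dy": -0.1,"dz": 6.2,"hand": 1}

```text
clock: 38.65
eef_pos: [631.9, -14.0, 86.3]
tool_rot: [-3.141, -0.001, 1.747]
force: [1.0, 0.1, -4.1]
width: 23.0
gripper_force: 60.3
```

```bash
python3 - <<'E'
from h import *
s=read_state(); print(s['eef_pos'],s['tool_rot'],s['force'],s['torque'])
w=get_image('wrist')
cover(w,200,s['eef_pos'][2]-6)
E
```

```text
[631.86390966 -13.97867857  86.30065061] [-3.14127796e+00 -9.45533313e-04  1.74680228e+00] [ 1.02683879  0.07413749 -4.10534828] [-0.02294186 -0.03830279  0.05509316]
quad px [[516, 42], [489, 199], [160, 198], [133, 42], [347, 6]] 
 [[700.3, 108.5], [713.7, 34.1], [539.3, 3.6], [526.3, 77.6], [620.7, 109.0]] sides [ 76. 177.  75. 100.  80.]
rect ((618.6791381835938, 62.90107727050781), (177.55792236328125, 89.97289276123047), 10.09670352935791) mean [620.1  66.6]
```

>>> send_rows:
  series:
    - {"ax": 0,"ay": 0,"az": 0,"dx": 0,"dy": 0,"dz": 0.1,"hand": 1}
    - {"ax": 0,"ay": 0,"az": 0,"dx": 0,"dy": 0,"dz": 0.15,"hand": 1}
    - {"ax": 0,"ay": 0,"az": 0,"dx": 0,"dy": 0,"dz": 0.15,"hand": 1}
    - {"ax": 0,"ay": 0,"az": 0,"dx": 0,"dy": 0,"dz": 0.15,"hand": 0}
    - {"ax": 0,"ay": 0,"az": 0,"dx": 0,"dy": 0,"dz": 0.15,"hand": 0}
    - {"ax": 0,"ay": 0,"az": 0,"dx": 0,"dy": 0,"dz": 0.15,"hand": 0}
    - {"ax": 0,"ay": 0,"az": 0,"dx": 0,"dy": 0,"dz": 0.15,"hand": 0}

```text
clock: 39.4
eef_pos: [631.8, -13.9, 84.6]
tool_rot: [-3.141, -0.001, 1.747]
force: [0.3, -0.6, -0.0]
width: 79.5
gripper_force: 0.0
```

>>> send_rows:
  series:
    - {"ax": 0,"ay": 0,"az": 0,"dx": 0,"dy": 0,"dz": -3,"hand": 0}
    - {"ax": 0,"ay": 0,"az": 0,"dx": 0,"dy": 0,"dz": -8,"hand": 0}
    - {"ax": 0,"ay": 0,"az": 0,"dx": -3,"dy": 0,"dz": -13,"hand": 0}
    - {"ax": 0,"ay": 0,"az": 0,"dx": -8,"dy": 0,"dz": -18,"hand": 0}
    - {"ax": 0,"ay": 0,"az": 0,"dx": -10,"dy": 0,"dz": -20,"hand": 0}
    - {"ax": 0,"ay": 0,"az": 0,"dx": -10,"dy": 0,"dz": -20,"hand": 0}
    - {"ax": 0,"ay": 0,"az": 0,"dx": -10,"dy": 0,"dz": -20,"hand": 0}

```text
clock: 40.1
eef_pos: [649.8, -113.9, 285.3]
tool_rot: [3.141, -0.001, 1.744]
force: [-0.9, 1.0, -0.5]
width: 85.6
gripper_force: 0.0
```

```bash
python3 - <<'E'
from h import *
s=read_state(); print(s['eef_pos'],s['tool_rot'],s['qpos'].round(2))
w=get_image('wrist'); np.save('wc4.npy',w,allow_pickle=True); cover(w,290,80,val=110)
C=np.array([632.2,-13.5]); y=np.array([-.1754,.9845])
print("pivots",C+130*y,C-130*y)
go(*(C+130*y),160,1.747-1.571)
E
```

```text
[ 649.83881465 -113.8517956   285.3316394 ] [ 3.14052884e+00 -6.56278352e-04  1.74368246e+00] [ 0.69  0.83 -1.16  1.4   0.76  1.39 -0.3 ]
quad px [[409, 0], [395, 182], [365, 182], [249, 136], [239, 0]] 
 [[704.1, 87.9], [736.8, -103.1], [700.2, -109.5], [553.7, -78.6], [530.2, 57.5]] sides [194.  37. 150. 138. 177.]
rect ((634.079833984375, -22.69341278076172), (178.51023864746094, 193.8098602294922), 9.914958000183105) mean [645.  -29.2]
pivots [609.398 114.485] [ 655.002 -141.485]
d(cm) [23.    0.09 12.45] a [-0.002 -0.     1.571]
```

>>> send_rows:
  series:
    - {"ax": 0,"ay": 0,"az": 0.14,"dx": 3,"dy": 0,"dz": 0,"hand": 0}
    - {"ax": 0,"ay": 0,"az": 0.28,"dx": 6,"dy": 0,"dz": 0,"hand": 0}
    - {"ax": 0,"ay": 0,"az": 0.42,"dx": 9,"dy": 0,"dz": 0,"hand": 0}
    - {"ax": 0,"ay": 0,"az": 0.56,"dx": 12,"dy": 0,"dz": 0,"hand": 0}
    - {"ax": 0,"ay": 0,"az": 0.7,"dx": 15,"dy": 0,"dz": 2,"hand": 0}
    - {"ax": 0,"ay": 0,"az": 0.84,"dx": 18,"dy": 0,"dz": 4,"hand": 0}
    - {"ax": 0,"ay": 0,"az": 0.98,"dx": 20,"dy": 0,"dz": 6,"hand": 0}
    - {"ax": 0,"ay": 0,"az": 1.12,"dx": 22,"dy": 0,"dz": 8,"hand": 0}
    - {"ax": 0,"ay": 0,"az": 1.26,"dx": 23,"dy": 0,"dz": 10,"hand": 0}
    - {"ax": 0,"ay": 0,"az": 1.4,"dx": 23,"dy": 0,"dz": 12,"hand": 0}

```text
clock: 41.15
eef_pos: [605.9, 118.3, 162.5]
tool_rot: [-3.137, 0.004, 0.348]
force: [0.1, -0.6, -0.2]
width: 85.3
gripper_force: 0.0
```

```bash
python3 - <<'E'
from h import *
s=read_state(); print(s['qpos'].round(2))
go(609.4,114.5,140,.176)
E
```

```text
[ 0.2   0.76 -0.74  1.66  0.6   0.96 -1.99]
d(cm) [0.21 0.48 2.25] a [-0.004  0.004  0.172]
```

>>> send_rows:
  series:
    - {"ax": 0,"ay": 0,"az": 0.13,"dx": 0.2,"dy": 0.5,"dz": 0,"hand": 0}
    - {"ax": 0,"ay": 0,"az": 0.172,"dx": 0.2,"dy": 0.5,"dz": 1,"hand": 0}
    - {"ax": 0,"ay": 0,"az": 0.172,"dx": 0.2,"dy": 0.5,"dz": 4,"hand": 0}
    - {"ax": 0,"ay": 0,"az": 0.172,"dx": 0.2,"dy": 0.5,"dz": 6.5,"hand": 0}
    - {"ax": 0,"ay": 0,"az": 0.172,"dx": 0.2,"dy": 0.5,"dz": 6.6,"hand": 0.3}
    - {"ax": 0,"ay": 0,"az": 0.172,"dx": 0.2,"dy": 0.5,"dz": 6.6,"hand": 0.6}
    - {"ax": 0,"ay": 0,"az": 0.172,"dx": 0.2,"dy": 0.5,"dz": 6.6,"hand": 1}
    - {"ax": 0,"ay": 0,"az": 0.172,"dx": 0.2,"dy": 0.5,"dz": 6.6,"hand": 1}
    - {"ax": 0,"ay": 0,"az": 0.172,"dx": 0.2,"dy": 0.5,"dz": 6.6,"hand": 1}
    - {"ax": 0,"ay": 0,"az": 0.172,"dx": 0.2,"dy": 0.5,"dz": 6.6,"hand": 1}

```text
clock: 42.15
eef_pos: [612.9, 112.8, 100.2]
tool_rot: [-3.137, -0.002, 0.176]
force: [-1.2, 5.5, 4.0]
width: 10.8
gripper_force: 60.6
```

```bash
python3 - <<'E'
from h import *
s=read_state(); print(s['eef_pos'],s['tool_rot'],s['width'],s['gripper_force'],s['force'],s['torque'])
E
```

```text
[612.92749145 112.78424661 100.21841291] [-3.13688357e+00 -2.08248191e-03  1.75846518e-01] 10.806728654133705 60.62251031398773 [-1.17703884  5.51116106  4.01909566] [ 1.03415179  0.26751357 -0.06602075]
```

>>> send_rows:
  series:
    - {"ax": 0,"ay": 0,"az": -0.1,"dx": -0.1,"dy": -0.1,"dz": 0,"hand": 1}
    - {"ax": 0,"ay": 0,"az": -0.22,"dx": -0.1,"dy": -0.2,"dz": 0,"hand": 1}
    - {"ax": 0,"ay": 0,"az": -0.34,"dx": -0.2,"dy": -0.2,"dz": 0,"hand": 1}
    - {"ax": 0,"ay": 0,"az": -0.46,"dx": -0.2,"dy": -0.2,"dz": 0,"hand": 1}
    - {"ax": 0,"ay": 0,"az": -0.58,"dx": -0.3,"dy": -0.2,"dz": 0,"hand": 1}
    - {"ax": 0,"ay": 0,"az": -0.7,"dx": -0.3,"dy": -0.2,"dz": 0,"hand": 1}
    - {"ax": 0,"ay": 0,"az": -0.82,"dx": -0.3,"dy": -0.2,"dz": 0,"hand": 1}
    - {"ax": 0,"ay": 0,"az": -0.82,"dx": -0.3,"dy": -0.2,"dz": 0,"hand": 1}

```text
clock: 42.95
eef_pos: [611.4, 115.0, 100.3]
tool_rot: [-3.141, -0.009, 0.999]
force: [1.9, 7.2, 0.7]
width: 10.6
gripper_force: 60.3
```

```bash
python3 - <<'E'
from h import *
s=read_state(); print(s['eef_pos'],s['tool_rot'],s['width'],s['gripper_force'],s['force'],s['torque'])
E
```

```text
[611.4305289  115.03253952 100.28229681] [-3.14109465 -0.00896883  0.99856845] 10.55734119036537 60.31655251979828 [1.92098779 7.20708942 0.71279657] [ 1.24328727 -0.70513454  0.02282361]
```

Forces are small; finish the turn, then release.

>>> send_rows:
  series:
    - {"ax": 0,"ay": 0,"az": -0.12,"dx": 0,"dy": 0,"dz": 0,"hand": 1}
    - {"ax": 0,"ay": 0,"az": -0.24,"dx": 0,"dy": 0,"dz": 0,"hand": 1}
    - {"ax": 0,"ay": 0,"az": -0.36,"dx": 0,"dy": 0,"dz": 0,"hand": 1}
    - {"ax": 0,"ay": 0,"az": -0.48,"dx": 0,"dy": 0,"dz": 0,"hand": 1}
    - {"ax": 0,"ay": 0,"az": -0.6,"dx": 0,"dy": 0,"dz": 0,"hand": 1}
    - {"ax": 0,"ay": 0,"az": -0.7,"dx": 0,"dy": 0,"dz": 0,"hand": 1}
    - {"ax": 0,"ay": 0,"az": -0.74,"dx": 0,"dy": 0,"dz": 0,"hand": 1}
    - {"ax": 0,"ay": 0,"az": -0.74,"dx": 0,"dy": 0,"dz": 0,"hand": 1}

```text
clock: 43.75
eef_pos: [609.1, 115.5, 100.2]
tool_rot: [3.14, -0.008, 1.738]
force: [-1.9, 6.3, 2.8]
width: 10.5
gripper_force: 60.7
```

```bash
python3 - <<'E'
from h import *
s=read_state(); print(s['eef_pos'],s['tool_rot'],s['width'],s['force'],s['torque'],s['qpos'].round(2))
E
```

```text
[609.14023507 115.47295723 100.22860057] [ 3.13984484 -0.00752671  1.7377245 ] 10.453085309519938 [-1.8509134   6.31406493  2.81310174] [1.41673797 0.37390847 0.07104972] [ 0.32  0.96 -1.01  1.7   0.93  1.03 -0.85]
```

>>> send_rows:
  series:
    - {"ax": 0,"ay": 0,"az": 0,"dx": 0,"dy": 0,"dz": 0,"hand": 0}
    - {"ax": 0,"ay": 0,"az": 0,"dx": 0,"dy": 0,"dz": 0,"hand": 0}
    - {"ax": 0,"ay": 0,"az": 0,"dx": 0,"dy": 0,"dz": 0,"hand": 0}
    - {"ax": 0,"ay": 0,"az": 0,"dx": 0,"dy": 0,"dz": 0,"hand": 0}
    - {"ax": 0,"ay": 0,"az": 0,"dx": 0,"dy": 0,"dz": -3,"hand": 0}
    - {"ax": 0,"ay": 0,"az": 0,"dx": 0,"dy": 0,"dz": -7,"hand": 0}
    - {"ax": 0,"ay": 0,"az": 0,"dx": 0,"dy": 0,"dz": -10,"hand": 0}
    - {"ax": 0,"ay": 0,"az": 0,"dx": 0,"dy": 0,"dz": -12,"hand": 0}
    - {"ax": 0,"ay": 0,"az": 0,"dx": 0,"dy": 0,"dz": -12,"hand": 0}

```text
clock: 44.65
eef_pos: [610.8, 112.0, 221.9]
tool_rot: [3.137, -0.002, 1.734]
force: [-0.0, 0.3, -0.4]
width: 85.4
gripper_force: 0.0
```

```bash
python3 - <<'E'
from h import *
s=read_state(); print(s['eef_pos'],s['width'])
go(655,-141,200,3.317)
E
```

```text
[610.80706827 112.03004408 221.88005895] 85.36384860132895
d(cm) [-25.69   0.24   2.15] a [ 0.005  0.002 -1.583]
```

>>> send_rows:
  series:
    - {"ax": 0,"ay": 0,"az": -0.13,"dx": -3,"dy": 0,"dz": 0,"hand": 0}
    - {"ax": 0,"ay": 0,"az": -0.27,"dx": -6,"dy": 0,"dz": 0,"hand": 0}
    - {"ax": 0,"ay": 0,"az": -0.41,"dx": -9,"dy": 0,"dz": 0,"hand": 0}
    - {"ax": 0,"ay": 0,"az": -0.55,"dx": -12,"dy": 0,"dz": 0,"hand": 0}
    - {"ax": 0,"ay": 0,"az": -0.69,"dx": -15,"dy": 0,"dz": 0,"hand": 0}
    - {"ax": 0,"ay": 0,"az": -0.83,"dx": -18,"dy": 0,"dz": 0,"hand": 0}
    - {"ax": 0,"ay": 0,"az": -0.97,"dx": -21,"dy": 0.1,"dz": 0,"hand": 0}
    - {"ax": 0,"ay": 0,"az": -1.11,"dx": -24,"dy": 0.2,"dz": 0,"hand": 0}
    - {"ax": 0,"ay": 0,"az": -1.25,"dx": -25.7,"dy": 0.2,"dz": 1,"hand": 0}
    - {"ax": 0,"ay": 0,"az": -1.39,"dx": -25.7,"dy": 0.2,"dz": 2,"hand": 0}

```text
clock: 45.65
eef_pos: [652.9, -146.7, 196.1]
tool_rot: [-3.14, -0.003, 3.124]
force: [-0.7, -0.3, 0.0]
width: 85.2
gripper_force: 0.0
```

>>> send_rows:
  series:
    - {"ax": 0,"ay": 0,"az": -0.13,"dx": 0,"dy": 0,"dz": 2,"hand": 0}
    - {"ax": 0,"ay": 0,"az": -0.19,"dx": 0,"dy": 0,"dz": 4,"hand": 0}
    - {"ax": 0,"ay": 0,"az": -0.19,"dx": 0,"dy": 0,"dz": 4,"hand": 0}
    - {"ax": 0,"ay": 0,"az": -0.19,"dx": 0,"dy": 0,"dz": 4,"hand": 0}

```text
clock: 46.05
eef_pos: [652.7, -141.9, 157.6]
tool_rot: [3.14, -0.002, -2.97]
force: [-0.2, 0.3, 1.0]
width: 85.4
gripper_force: 0.0
```

```bash
python3 - <<'E'
from h import *
s=read_state(); print(s['eef_pos'],s['qpos'].round(2))
go(655,-141,97,3.317)
E
```

```text
[ 652.74471775 -141.89122572  157.62205143] [ 0.75  1.03 -1.21  1.51  0.99  1.3   1.16]
d(cm) [-0.25  0.04  6.06] a [ 0.002 -0.002 -0.004]
```

>>> send_rows:
  series:
    - {"ax": 0,"ay": 0,"az": 0,"dx": -0.2,"dy": 0,"dz": 3,"hand": 0}
    - {"ax": 0,"ay": 0,"az": 0,"dx": -0.2,"dy": 0,"dz": 5.5,"hand": 0}
    - {"ax": 0,"ay": 0,"az": 0,"dx": -0.2,"dy": 0,"dz": 6,"hand": 0}
    - {"ax": 0,"ay": 0,"az": 0,"dx": -0.2,"dy": 0,"dz": 6,"hand": 0.3}
    - {"ax": 0,"ay": 0,"az": 0,"dx": -0.2,"dy": 0,"dz": 6,"hand": 0.6}
    - {"ax": 0,"ay": 0,"az": 0,"dx": -0.2,"dy": 0,"dz": 6,"hand": 1}
    - {"ax": 0,"ay": 0,"az": 0,"dx": -0.2,"dy": 0,"dz": 6,"hand": 1}
    - {"ax": 0,"ay": 0,"az": 0,"dx": -0.2,"dy": 0,"dz": 6,"hand": 1}
    - {"ax": 0,"ay": 0,"az": 0,"dx": -0.2,"dy": 0,"dz": 6,"hand": 1}

```text
clock: 46.95
eef_pos: [656.3, -143.4, 99.7]
tool_rot: [-3.139, 0.001, -2.97]
force: [0.9, -4.7, 5.0]
width: 10.5
gripper_force: 60.7
```

```bash
python3 - <<'E'
from h import *
s=read_state(); print(s['eef_pos'],s['tool_rot'],s['width'],s['force'],s['torque'],s['qpos'].round(2))
E
```

```text
[ 656.27714354 -143.35631091   99.67637681] [-3.13945417e+00  1.41445260e-03 -2.97019324e+00] 10.545397120741868 [ 0.89017885 -4.71254327  4.97114297] [-0.88887023 -0.22217365  0.04143407] [ 0.73  1.1  -1.17  1.54  1.06  1.23  1.12]
```

>>> send_rows:
  series:
    - {"ax": 0,"ay": 0,"az": 0.1,"dx": 0,"dy": -0.15,"dz": 0,"hand": 1}
    - {"ax": 0,"ay": 0,"az": 0.22,"dx": 0,"dy": -0.15,"dz": 0,"hand": 1}
    - {"ax": 0,"ay": 0,"az": 0.34,"dx": 0,"dy": -0.15,"dz": 0,"hand": 1}
    - {"ax": 0,"ay": 0,"az": 0.46,"dx": 0,"dy": -0.15,"dz": 0,"hand": 1}
    - {"ax": 0,"ay": 0,"az": 0.58,"dx": 0,"dy": -0.15,"dz": 0,"hand": 1}
    - {"ax": 0,"ay": 0,"az": 0.7,"dx": 0,"dy": -0.15,"dz": 0,"hand": 1}
    - {"ax": 0,"ay": 0,"az": 0.82,"dx": 0,"dy": -0.15,"dz": 0,"hand": 1}
    - {"ax": 0,"ay": 0,"az": 0.82,"dx": 0,"dy": -0.15,"dz": 0,"hand": 1}

```text
clock: 47.75
eef_pos: [656.0, -144.7, 99.7]
tool_rot: [-3.14, 0.002, 2.493]
force: [0.1, -3.8, 6.9]
width: 10.9
gripper_force: 61.0
```

>>> send_rows:
  series:
    - {"ax": 0,"ay": 0,"az": 0.12,"dx": 0,"dy": 0,"dz": 0,"hand": 1}
    - {"ax": 0,"ay": 0,"az": 0.24,"dx": 0,"dy": 0,"dz": 0,"hand": 1}
    - {"ax": 0,"ay": 0,"az": 0.36,"dx": 0,"dy": 0,"dz": 0,"hand": 1}
    - {"ax": 0,"ay": 0,"az": 0.48,"dx": 0,"dy": 0,"dz": 0,"hand": 1}
    - {"ax": 0,"ay": 0,"az": 0.6,"dx": 0,"dy": 0,"dz": 0,"hand": 1}
    - {"ax": 0,"ay": 0,"az": 0.7,"dx": 0,"dy": 0,"dz": 0,"hand": 1}
    - {"ax": 0,"ay": 0,"az": 0.74,"dx": 0,"dy": 0,"dz": 0,"hand": 1}
    - {"ax": 0,"ay": 0,"az": 0.74,"dx": 0,"dy": 0,"dz": 0,"hand": 1}

```text
clock: 48.55
eef_pos: [655.0, -145.4, 99.7]
tool_rot: [-3.139, 0.003, 1.755]
force: [-2.9, -5.3, 9.7]
width: 10.4
gripper_force: 61.4
```

```bash
python3 - <<'E'
from h import *
s=read_state(); print(s['eef_pos'],s['tool_rot'],s['width'],s['force'],s['torque'],s['qpos'].round(2))
E
```

```text
[ 654.97494827 -145.42497496   99.66460832] [-3.13947169e+00  2.97798266e-03  1.75508723e+00] 10.368858667052201 [-2.85163259 -5.25408417  9.717065  ] [-1.15069834  0.57654496 -0.05556306] [ 0.64  0.97 -0.88  1.55  0.83  1.04 -0.29]
```

Turned 1.56 rad. Release, lift clear, then check with the cameras.

>>> send_rows:
  series:
    - {"ax": 0,"ay": 0,"az": 0,"dx": 0,"dy": 0,"dz": 0,"hand": 0}
    - {"ax": 0,"ay": 0,"az": 0,"dx": 0,"dy": 0,"dz": 0,"hand": 0}
    - {"ax": 0,"ay": 0,"az": 0,"dx": 0,"dy": 0,"dz": 0,"hand": 0}
    - {"ax": 0,"ay": 0,"az": 0,"dx": 0,"dy": 0,"dz": 0,"hand": 0}
    - {"ax": 0,"ay": 0,"az": 0,"dx": 0,"dy": 0,"dz": -3,"hand": 0}
    - {"ax": 0,"ay": 0,"az": 0,"dx": 0,"dy": 0,"dz": -7,"hand": 0}
    - {"ax": 0,"ay": 0,"az": 0,"dx": 0,"dy": 0,"dz": -12,"hand": 0}
    - {"ax": 0,"ay": 0,"az": 0,"dx": -4,"dy": 0,"dz": -16,"hand": 0}
    - {"ax": 0,"ay": 0,"az": 0,"dx": -9,"dy": 0,"dz": -20,"hand": 0}
    - {"ax": 0,"ay": 0,"az": 0,"dx": -12,"dy": 0,"dz": -22,"hand": 0}

```text
clock: 49.55
eef_pos: [676.9, -256.3, 316.7]
tool_rot: [3.141, -0.001, 1.757]
force: [0.1, -0.4, -1.5]
width: 85.3
gripper_force: 0.0
```

>>> send_rows:
  series:
    - {"ax": 0,"ay": 0,"az": 0,"dx": 0,"dy": 0,"dz": 0,"hand": 0}
    - {"ax": 0,"ay": 0,"az": 0,"dx": 0,"dy": 0,"dz": 0,"hand": 0}
    - {"ax": 0,"ay": 0,"az": 0,"dx": 0,"dy": 0,"dz": 0,"hand": 0}
    - {"ax": 0,"ay": 0,"az": 0,"dx": 0,"dy": 0,"dz": 0,"hand": 0}

```text
clock: 49.95
eef_pos: [676.2, -254.0, 313.5]
tool_rot: [-3.139, -0.002, 1.758]
force: [1.1, 0.4, 0.4]
width: 85.7
gripper_force: 0.0
```

```bash
python3 - <<'E'
from h import *
d=get_image('side')['pixels'][130:290,230:400][:,:,::-1]; w=get_image('wrist')['pixels'][:,:,::-1]
a=cv2.resize(d,None,fx=1.8,fy=1.8,interpolation=cv2.INTER_CUBIC); b=cv2.resize(w,None,fx=.75,fy=.75)
s=get_image('scene')['pixels'][150:340,235:475][:,:,::-1]; c=cv2.resize(s,None,fx=2,fy=1.5)[:288]
canvas=np.zeros((590,790,3),np.uint8); canvas[:288,:306]=a; canvas[:c.shape[0],308:308+480]=c[:,:480]; canvas[290:590,:480]=b
cv2.imwrite('pics/end.png',canvas)
E
```

```text
(no output)
```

View pics/end.png

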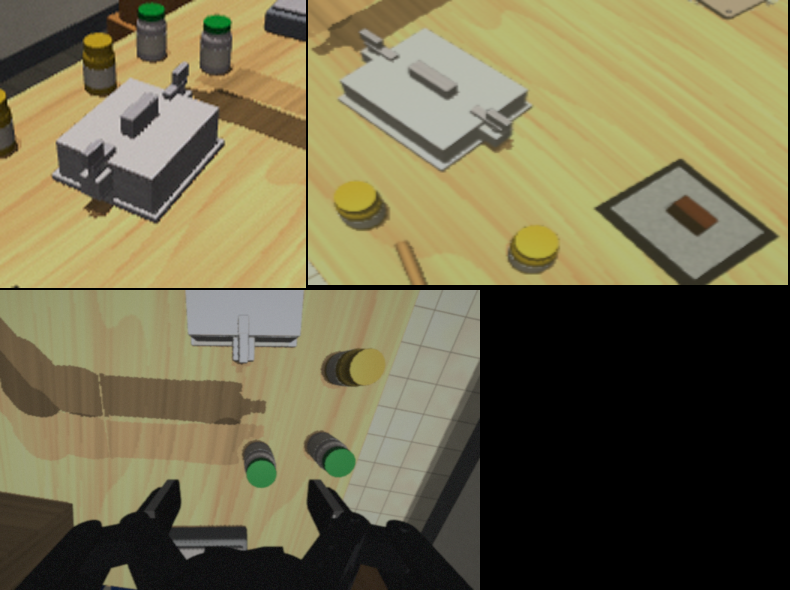

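The cover is seated level with both bars turned in over it (wrist pane (243,335), scene pane (380,45) and (490,118)). The tamper lies flat on its mat at (690,215), and every jar is standing.

```bash
python3 -c "
from cell import *
print(finish_job())"
```

```text
the job is handed in; nothing more can be done
None
```

I handed the job in at about 50 s. All four blocks were laid flat and pressed until the plate bottomed out, the tamper is back on its mat, the cover is seated, both turnbuttons are turned in about 1.56 rad, and no jar was knocked over; the judge returned no verdict.

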